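# Load the vial concentrator, unhitch its needle arm and hold it up

### The arm

A 6-joint arm with a two-finger parallel gripper is mounted at the origin on a cart in front of the work surface, level with it; the furniture and walls round the work are solid. World frame = base frame: x ahead of the robot, y to its left, z up, the work surface at z = 0. Lengths are in mm, angles in rad, forces in N, time in s.
With the tool pointing down it reaches from about 300 to 825 mm from the base axis. Payload 5.4 kg.
Tool frame: the origin (TCP) lies midway between the tips of the shut fingers; the grasp point (between the pads) lies grasp_offset behind it (grasp_offset is the distance from the TCP to the grasp point, in mm); y points along the fingers, x is the direction in which the jaws open and shut, and the axes are right-handed (so a half turn about y gives the same grasp; the last joint's range is limited). The gripper opens to 92 mm and grips with 3 to 60 N. Pads are 20 mm wide; open, the fingers measure 128 mm over their backs; the gripper's body (75 mm by 189 mm) begins 69 mm behind the grasp point.
Start: joints at [-1.499, 0.158, 1.597, -0, 1.386, -0.21], TCP at [159.875, -552.309, 191.401] pointing down, gripper open.
Joint ranges: [-2.91, 2.91], [-0.94, 2.29], [0.18, 2.7], [-1.29, 4.43], [0.17, 2.64], [-3, 3]. Speed limits (rad/s): [2.57, 2.57, 3.14, 3.14, 3.14, 3.14].

### API

Orientations are given as [roll, pitch, yaw] about the fixed x, y, z axes, in that order (R = Rz(yaw) Ry(pitch) Rx(roll)).
In Python, from bench import * gives the robot as it stands.
- The arm moves only by the tool drive_tool, never from a script. Its argument "targets" is a list of rows, each a list of 4 numbers: the shift along the tool's x, y, z in mm, then the turn about the tool's y in degrees. A call has 1 to 20 rows; each row is the pose to reach, as a shift and turn from the pose measured when the call began, along the tool's axes at that moment; what a row does not reach only later rows make up. A row lasts 1/8 s, in which the tool goes at most 62.5 mm and 10.7 degrees, less where a joint would pass 70% of its speed; a pose out of reach is approached as far as the arm can. A call with a gripper value outside its range is refused whole. "grip" is the closure, from -1 (fully open) to 1 (shut), so that 0 is half open, set as the call begins (left out, the last holds). The fingers move at their own pace and stop on an object; "squeeze" is the grip in N (left out, the last holds). Time passes only in rows, so rows that repeat a pose let the fingers close. It gives the time, the measured TCP pose, the force and the opening at its end, in the units of the state.
- state(): the state, without advancing time (a new reading comes with each control period).
- capture(name): name is "scene" or "top" or "wrist"; returns the picture (400x640x3 uint8, red, green, blue); there is no depth.
- get_calibration(name): a dict with "fx", "fy", "cx", "cy" (pixels), "extrinsics" (4x4, takes a point from world to camera coordinates); the wrist camera has in their place "T_tool_cam" (4x4, takes a point from camera to tool coordinates, whose origin is the TCP and whose axes are the tool frame's). Camera axes: x right, y down, z forward; pixel columns grow to the right and rows downward; lengths in mm; the calibration is good to about 2 mm. The wrist camera is an equidistant fisheye: a pixel r from the principal point sees the ray r / f radians off the axis. A picture is of the moment at which its call begins: read the wrist's pose just before it. get_calibration takes no time and is no camera call.
- job_done(): hands the job in, once; it reports no verdict.
Trained networks look in the newest picture that a camera, given by its name, has taken for a name from the list of things; names that differ only in an ending like _2 or _b are one class to them, and where a whole thing is asked for, a point or a joint stands for the part that bears it (a point fixed in the world has none). Each returns a list of dicts, best first, with "conf" (0 to 1); they miss things now and then, are a little off and sometimes report something else, mostly with a low value. They report only what shows in the picture. A call takes as long as a camera call.
- cut_out(camera, label): "mask" (400x640 bool, what is visible of it) and "extent" ([left, top, right, bottom] in pixels, round what is visible of it).
The state is a dict: "time": time; "joint_positions": joint angles; "qvel": joint speeds; "effort": joint torques, N m; "eef_pos": TCP position; "eef_rot": TCP orientation; "wrist_force": force on the tool from outside, world axes, zero at the start; "torque": the same for the moment, N m; "opening": finger opening in mm.
Only numpy, scipy, OpenCV 4.12 (cv2) and the standard library are available. Lean on these libraries where they do the work, as an engineer would, in place of code of your own. Each camera call takes 0.05 s, during which the arm holds its last target.

### The job

Slide the loaded vial rack along the worktop, without lifting it, into the open side of the concentrator until it is fully home against the end stop under the needles. Then pull the spring-loaded knob on the arm's ball coupler sideways and, with the latch pulled, lift the needle arm off its ball and raise it about 30 degrees. Finish while still holding the arm up and still, so that a colleague can uncap the vials; leave the other things on the bench where they are.

Things in the scene. Friction and masses are not known exactly. Their poses are not given: they have to be found in the camera images.
- rack_mid (a point): Centre, 13 mm above the worktop, of the loose vial rack: 70 (x) x 170 (y) x 26 mm, about 0.2 kg, flat on the worktop, flat end walls. Its +y end points roughly at the concentrator's bay. Small black-capped vials stand firmly in its cells, most in the +y half, tops 39 mm above the worktop.
- bay_home (a point): Where the rack's centre must end up, 13 mm above the worktop; fixed to the concentrator. z up, +y = the way the rack slides in, +x = from ball stud to hinge. The rack is home when its +y end touches the end stop (bar 12 mm high, face at y = +85.5 mm). Its part beyond y = -30 mm then still stands out of the bay.
- concentrator: Light grey metal bench device, screwed down; axes as bay_home, origin 13 mm below it on the worktop. The bay is bare worktop between two plates 12 mm high with inner faces at x = -37.5 and +37.5 mm, y = -30 to +97 mm. At the mouth two cheeks, 12 mm high, widen it to x = -54 and +54 mm at y = -60 mm. To its left, tall instruments fill the table where x > 0.43 and y > 0.48 m (world).
- needle_arm: Hinged arm over the bay, lowered: bar 30 mm wide along x, top 96 mm high; grey gas manifold, underside 69 mm high, y = +4 to +50 mm of bay_home (hose nipple to y = -17); needle tips 48 mm high. Its front end is a box, 42 x 42 mm, over a steel ball of 26 mm on a stud. It carries the latch. Origin on the hinge axis.
- head_hinge (a joint): Angle of the needle arm, rad: 0 = lowered on the ball stud, grows as its front end (coupler and knob) rises; stop at 1.0. Low friction: the arm (0.45 kg) falls back when let go, about 3 N upward at the knob carry it. While the latch is in, it has only some 0.01 rad of play.
- head_hinge_axis (a point): Point on the hinge axis, 90 mm above the worktop, at x = +100, y = +27 mm of bay_home. The axis runs along bay_home's y; the knob rises on an arc of 192 mm radius about it, starting 28 mm lower than the axis.
- knob_grip (a point): Middle of the latch's grey pull knob: round grip 22 mm in diameter, 27 mm long, between two wider collars; its axis lies level along bay_home's y. With arm down and latch in: 62 mm above the worktop, at x = -90, y = +87.5 mm of bay_home; coupler box 40 mm away towards -y, its top 34 mm above; free in front, behind, below. y = pull direction.
- latch (a joint): Travel of the latch knob, m: 0 = in, its bolt sits under the shoulder of the ball and locks the arm down; grows as the knob is pulled along bay_home's +y, to its stop at 0.014. The ball is free from 0.006 on. The spring pulls the knob back with 4 N at 0 and 8 N at the stop.
- weigh_boat: Bystander, to be left alone: white square plastic weighing boat, 62 x 62 x 12 mm. Origin at the centre of its underside.
- timer: Bystander, to be left alone: white bench timer, 43 x 62 x 58 mm. Origin at the centre of its underside.
- tweezers: Bystander, to be left alone: steel tweezers lying flat, 14 x 125 x 8 mm. Origin at the centre of its underside.
- beaker: Bystander, to be left alone: small empty glass beaker, 47 mm wide, 58 mm high. Origin at the centre of its underside.
- screw_cap: Bystander, to be left alone: loose blue bottle cap, 37 mm wide, 24 mm high. Origin at the centre of its underside.
- amber_bottle: Bystander, to be left alone: small brown bottle with a white cap, 52 mm wide, 98 mm high. Origin at the centre of its underside.
- spanner: Bystander, to be left alone: open-ended steel spanner lying flat, 22 x 133 x 8 mm. Origin at the centre of its underside.

How it is judged (in metres and radians):
On the way, in this order (a step that is already met when the one before it is completed fails the run):
1. the vial rack stands fully home in the bay while the needle arm is still locked down (y of rack_mid in the frame of bay_home between -0.004 and 0.004 m and x of rack_mid in the frame of bay_home between -0.004 and 0.004 m and angle between the y axis of rack_mid and the y axis of bay_home, either way round below 0.06 rad and height (world z) of rack_mid below 0.016 m and value of joint head_hinge below 0.03 rad and value of joint latch below 0.003 m), for 0.3 s.
2. the fingers pull the latch knob out while the arm still sits on the ball (value of joint latch above 0.006 m and value of joint head_hinge below 0.06 rad and contact force between the fingers and needle_arm above 0.5 N), for 0.1 s.
At the end, for the whole second after the job is handed in: The needle arm is off its ball and raised between 23 and 41 degrees (0.40 to 0.72 rad), still, and carried by the fingers (contact of at least 0.5 N); the rack is still fully home: within 4 mm of its place each way, within 0.06 rad of the bay's direction, flat on the worktop (value of joint head_hinge between 0.4 and 0.72 rad and contact force between the fingers and needle_arm above 0.5 N and velocity of joint head_hinge between -0.05 and 0.05 rad/s and y of rack_mid in the frame of bay_home between -0.004 and 0.004 m and x of rack_mid in the frame of bay_home between -0.004 and 0.004 m and angle between the y axis of rack_mid and the y axis of bay_home, either way round below 0.06 rad and height (world z) of rack_mid below 0.016 m); the arm keeps its last pose, push and grip.
It fails at once if the vial rack is lifted off the worktop or tipped (height (world z) of rack_mid above 0.023 m or angle between rack_mid's own z axis and vertical above 0.2 rad).
It fails at once if a bystander is moved by more than 30 mm (distance of any of weigh_boat, timer, tweezers, beaker, screw_cap, amber_bottle, spanner from where it was at the start of the episode above 0.03 m).
It also fails if it takes over 58 s, if anything falls off the work surface, if the arm or the gripper's body presses on something with over 40 N, if the wrist force passes 120 N, or if a joint passes its speed limit or range.

## Working session

There is one attempt and no reset: what is moved stays moved. The work goes in short steps, Python scripts to look and compute and a tool call to move; the robot and the scene stay as the last step left them, time stands still between calls to the robot, and variables do not carry over. Pictures are saved under pics/ and viewed, and the job is handed in when it is done.

Besides the shell and the picture viewer there is one more tool, called as a command line: name --pt "numbers of a row" for each row, then --argument value for the rest. drive_tool: Moves the arm, as the interface text tells. Its arguments: {"type":"object","properties":{"targets":{"type":"array"},"grip":{"type":"number"},"squeeze":{"type":"number"}},"required":["targets"]}

```bash
mkdir -p pics; ls
python3 - <<'E'
from bench import *
import cv2,numpy as np
s=state(); print({k:np.round(v,3).tolist() for k,v in s.items()})
for n in ["scene","top","wrist"]:
    im=capture(n); cv2.imwrite(f"pics/{n}0.png",im[:,:,::-1])
    c=get_calibration(n); print(n,{k:np.round(v,3).tolist() for k,v in c.items()})
E
```

```text
pics
{'time': 0.0, 'joint_positions': [-1.499, 0.159, 1.598, -0.0, 1.386, -0.21], 'qvel': [0.001, 0.002, -0.001, -0.0, 0.001, 0.0], 'effort': [0.0, -38.557, -32.21, 0.07, 0.038, -0.0], 'eef_pos': [159.813, -551.651, 190.398], 'eef_rot': [-1.57, 0.002, -1.289], 'wrist_force': [-1.251, 0.152, -1.065], 'torque': [-0.003, -0.027, 0.049], 'opening': 92.116}
scene {'fx': 409.258, 'fy': 409.258, 'cx': 326.556, 'cy': 200.161, 'extrinsics': [[0.867, -0.497, 0.019, -479.863], [-0.331, -0.606, -0.724, 239.677], [0.372, 0.621, -0.69, 1209.375], [0.0, 0.0, 0.0, 1.0]]}
top {'fx': 459.702, 'fy': 459.702, 'cx': 320.543, 'cy': 202.565, 'extrinsics': [[0.02, -1.0, -0.011, -15.118], [-0.988, -0.018, -0.153, 577.473], [0.153, 0.014, -0.988, 1394.95], [0.0, 0.0, 0.0, 1.0]]}
wrist {'fx': 309.707, 'fy': 309.707, 'cx': 324.849, 'cy': 195.229, 'T_tool_cam': [[1.0, -0.0, 0.0, 0.534], [-0.0, -0.271, 0.963, -194.35], [-0.0, -0.963, -0.271, 75.605], [0.0, 0.0, 0.0, 1.0]]}
```

View pics/scene0.png

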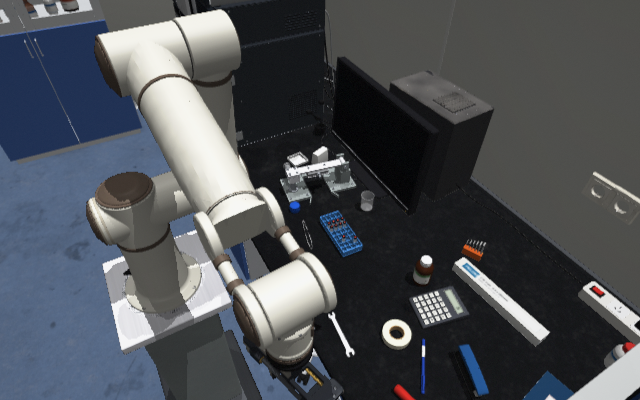

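View pics/top0.png

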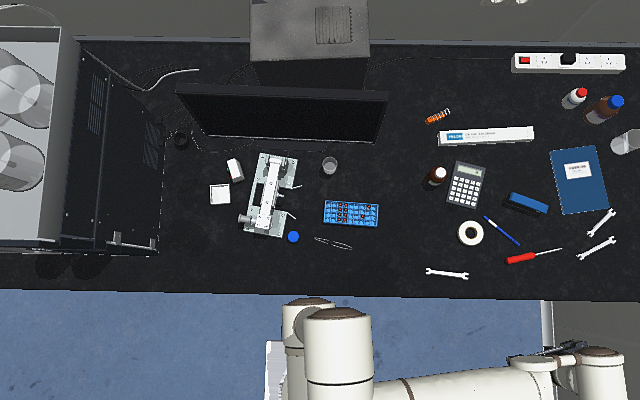

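View pics/wrist0.png

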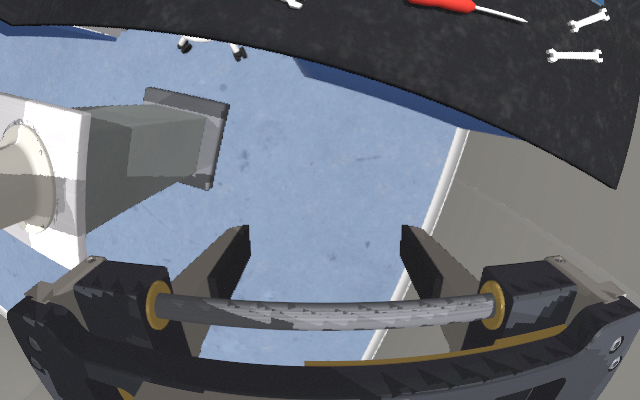

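```bash
cat > h.py <<'E'
from bench import *
import cv2,numpy as np
from scipy.spatial.transform import Rotation as Rn
def tool():
    s=state(); T=np.eye(4); T[:3,:3]=Rn.from_euler('xyz',s['eef_rot']).as_matrix(); T[:3,3]=s['eef_pos']; return T
def ray(cam,u,v,T=None):
    c=get_calibration(cam); x=(u-c['cx'])/c['fx']; y=(v-c['cy'])/c['fy']
    if cam=='wrist':
        r=np.hypot(x,y); d=np.array([np.sin(r)*x/r,np.sin(r)*y/r,np.cos(r)]) if r>1e-9 else np.array([0,0,1.])
        M=(tool() if T is None else T)@np.array(c['T_tool_cam'])
    else:
        d=np.array([x,y,1.]); d/=np.linalg.norm(d); M=np.linalg.inv(np.array(c['extrinsics']))
    return M[:3,3],M[:3,:3]@d
def at(cam,u,v,z,T=None):
    o,d=ray(cam,u,v,T); return o+d*(z-o[2])/d[2]
def proj(cam,p,T=None):
    c=get_calibration(cam); p=np.append(np.asarray(p,float),1)
    if cam=='wrist':
        q=np.linalg.inv((tool() if T is None else T)@np.array(c['T_tool_cam']))@p
        n=np.hypot(q[0],q[1]); th=np.arctan2(n,q[2]); return c['cx']+c['fx']*th*q[0]/n, c['cy']+c['fy']*th*q[1]/n
    q=np.array(c['extrinsics'])@p
    return c['cx']+c['fx']*q[0]/q[2], c['cy']+c['fy']*q[1]/q[2]
E
python3 - <<'E'
from h import *
import bench; print([n for n in dir(bench) if n[0]!='_'])
try: print(grasp_offset)
except Exception as e: print(e)
im=capture("top")
for l in ["rack_mid","concentrator","needle_arm","knob_grip","timer","weigh_boat","screw_cap","beaker","tweezers","amber_bottle","spanner"]:
    for r in cut_out("top",l)[:2]:
        m=r['mask']; ys,xs=np.nonzero(m)
        rect=cv2.minAreaRect(np.c_[xs,ys].astype(np.float32))
        print(l,round(r['conf'],2),r['extent'],np.round(rect[0],1),np.round(rect[1],1),round(rect[2],1),np.round(at("top",*rect[0],20)[:2]))
crop=im[130:260,190:400]; cv2.imwrite("pics/topcrop.png",cv2.resize(crop,None,fx=3.8,fy=3.8,interpolation=cv2.INTER_CUBIC)[:,:,::-1])
print(tool())
E
```

```text
['PlanningError', 'capture', 'cut_out', 'get_calibration', 'grasp_offset', 'job_done', 'state']
18.700000000000003
rack_mid 0.86 [322.2, 198.5, 379.8, 228.6] [351.  213.2] [54.9 23. ] 4.9 [ 549. -101.]
concentrator 0.56 [236.2, 153.3, 298.7, 236.3] [267.2 193.9] [47.5 80.3] 12.1 [606. 167.]
needle_arm 0.95 [239.0, 156.8, 279.8, 230.4] [264.8 191.9] [32.5 72.7] 20.6 [613. 175.]
knob_grip 0.67 [425.0, 165.2, 444.2, 185.8] [435.8 175.8] [16.3 21.2] 45.0 [ 675. -371.]
knob_grip 0.6 [236.3, 210.9, 252.0, 222.0] [244. 218.] [ 8. 14.] 90.0 [527. 238.]
timer 0.68 [226.8, 159.4, 239.8, 184.0] [234.6 169.8] [21.5 12. ] 71.6 [683. 276.]
timer 0.32 [237.2, 152.9, 297.7, 236.9] [268.6 194.4] [47.2 82.5] 15.3 [605. 163.]
weigh_boat 0.59 [210.0, 185.8, 228.6, 206.0] [219. 194.] [20. 20.] 90.0 [603. 322.]
screw_cap 0.64 [287.8, 227.0, 300.1, 243.6] [293.5 236.5] [11. 11.] 0.0 [472.  79.]
beaker 0.7 [324.2, 156.4, 337.0, 176.4] [329.5 165. ] [16. 13.] 90.0 [704. -30.]
amber_bottle 0.74 [238.5, 155.1, 296.1, 238.6] [270.6 194.9] [47.1 82.9] 18.4 [603. 157.]
amber_bottle 0.54 [426.2, 164.6, 446.8, 187.6] [435.3 176.3] [16.3 22.6] 45.0 [ 673. -369.]
spanner 0.57 [426.6, 266.3, 467.2, 275.6] [445.9 273. ] [37.9  4.3] 6.3 [ 367. -397.]
[[ 2.78053346e-01  2.26494610e-05  9.60565634e-01  1.59877003e+02]
 [-9.60565631e-01 -6.83325230e-05  2.78053347e-01 -5.52332994e+02]
 [ 7.19356317e-05 -9.99999997e-01  2.75620719e-06  1.91429867e+02]
 [ 0.00000000e+00  0.00000000e+00  0.00000000e+00  1.00000000e+00]]
```

View pics/topcrop.png

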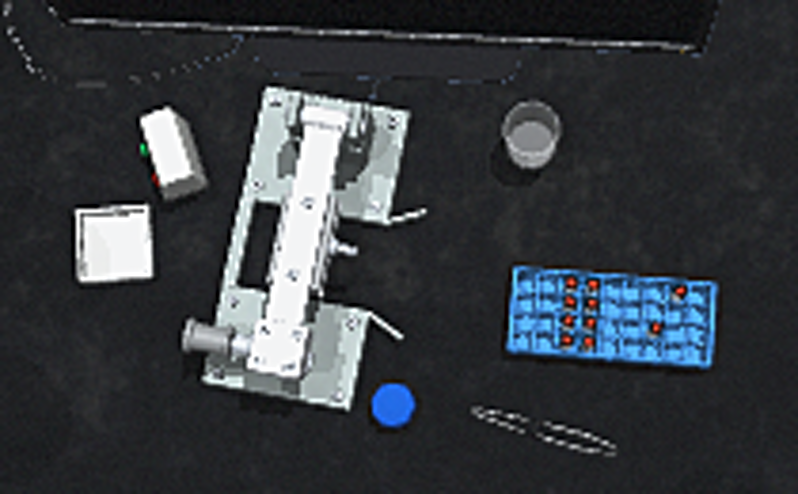

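drive_tool --pt "-453 -110 527 -61" --pt "-453 -110 527 -61" --pt "-453 -110 527 -61" --pt "-453 -110 527 -61" --pt "-453 -110 527 -61" --pt "-453 -110 527 -61" --pt "-453 -110 527 -61" --pt "-453 -110 527 -61" --pt "-453 -110 527 -61" --pt "-453 -110 527 -61" --pt "-453 -110 527 -61" --pt "-453 -110 527 -61" --pt "-453 -110 527 -61" --pt "-453 -110 527 -61" --pt "-453 -110 527 -61"

```text
time: 2.62
eef_pos: [539.6, 28.0, 301.3]
eef_rot: [-1.571, 0.0, -0.227]
wrist_force: [0.1, -0.4, -0.1]
opening: 91.8
```

Run:
```python
from h import *
s=state(); print({k:np.round(v,3).tolist() for k,v in s.items()})
T=tool(); np.save("T1.npy",T)
im=capture("wrist"); np.save("w1.npy",im); cv2.imwrite("pics/w1.png",im[:,:,::-1])
for l in ["rack_mid","concentrator","needle_arm","knob_grip","screw_cap"]:
    for r in cut_out("wrist",l)[:2]:
        m=r['mask']; ys,xs=np.nonzero(m)
        rect=cv2.minAreaRect(np.c_[xs,ys].astype(np.float32))
        print(l,round(r['conf'],2),r['extent'],np.round(rect[0],1),np.round(rect[1],1),round(rect[2],1),np.round(at("wrist",*rect[0],20,T)[:2]))
```

```text
{'time': 2.625, 'joint_positions': [-0.172, 0.018, 1.532, -0.0, 1.592, 0.055], 'qvel': [0.003, 0.001, -0.004, 0.002, 0.0, 0.002], 'effort': [0.198, -34.079, -33.439, 0.083, 0.012, -0.005], 'eef_pos': [539.594, 27.991, 301.277], 'eef_rot': [-1.571, 0.0, -0.227], 'wrist_force': [0.069, -0.379, -0.134], 'torque': [-0.032, -0.082, -0.038], 'opening': 91.785}
rack_mid 0.78 [319.7, 178.5, 374.3, 278.2] [346.7 228.4] [97.8 43.3] 80.9 [548. -92.]
rack_mid 0.64 [268.6, 13.1, 286.9, 41.8] [277.9  29.1] [28.4 19.2] 87.5 [515. 244.]
concentrator 0.61 [258.6, 14.4, 436.6, 122.5] [348.2  73.7] [176.7 102.7] 5.4 [603. 149.]
needle_arm 0.83 [258.2, 14.2, 428.3, 97.1] [344.9  64.3] [168.3  72.4] 11.0 [602. 165.]
needle_arm 0.38 [318.9, 177.6, 374.8, 278.7] [347.3 227.9] [99.5 44.7] 80.5 [549. -92.]
knob_grip 0.57 [268.4, 13.7, 288.4, 42.8] [277.5  29.5] [27. 17.] 90.0 [515. 244.]
screw_cap 0.66 [263.0, 121.8, 290.7, 143.5] [275.5 135. ] [22. 23.] 90.0 [473.  83.]
```

View pics/w1.png

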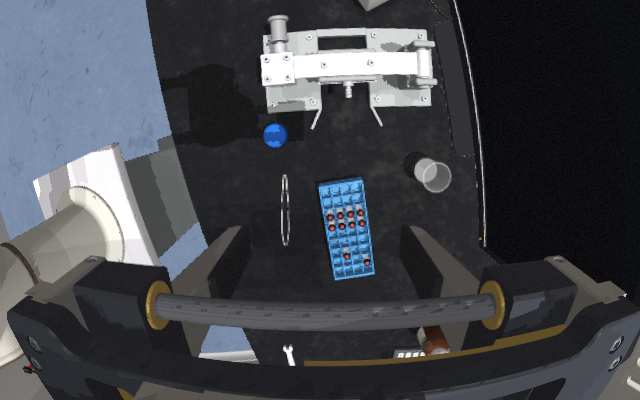

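Run:
```python
from h import *
im=np.load("w1.npy")
cv2.imwrite("pics/w1a.png",cv2.resize(im[5:145,250:450],None,fx=4,fy=4,interpolation=cv2.INTER_CUBIC)[:,:,::-1])
cv2.imwrite("pics/w1b.png",cv2.resize(im[165:290,270:400],None,fx=4.5,fy=4.5,interpolation=cv2.INTER_CUBIC)[:,:,::-1])
```

```text
(no output)
```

View pics/w1a.png

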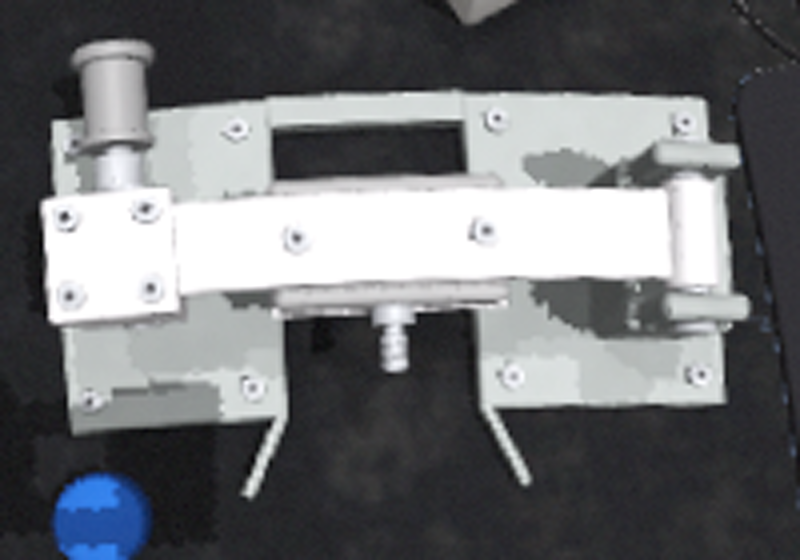

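View pics/w1b.png

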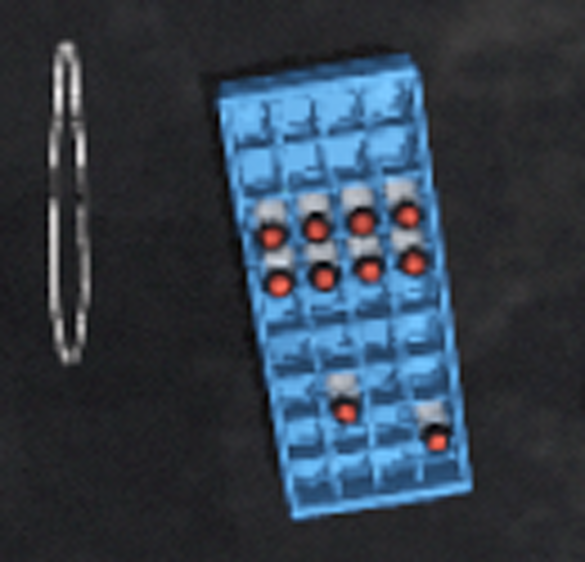

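```bash
cat > fit.py <<'E'
from h import *
from scipy.optimize import least_squares
def fit(obs,x0):
    # obs: (cam,T,u,v,local xyz)
    def P(p,l):
        c,s=np.cos(p[2]),np.sin(p[2]); return [p[0]+c*l[0]-s*l[1],p[1]+s*l[0]+c*l[1],l[2]]
    def f(p):
        return np.ravel([np.array(proj(c,P(p,l),T))-[u,v] for c,T,u,v,l in obs])
    r=least_squares(f,x0,x_scale=[1,1,.01],loss='soft_l1'); return r.x,f(r.x).reshape(-1,2)
E
python3 - <<'E'
from fit import *
T=np.load("T1.npy")
def px(x,y,ox,oy,f): return (x+.5)/f-.5+ox,(y+.5)/f-.5+oy
C=[((287,412),(-37.5,-30,12)),((483,405),(37.5,-30,12)),((250,497),(-54,-60,12)),((527,486),(54,-60,12)),((273,125),(-37.5,85.5,12)),((465,121),(37.5,85.5,12))]
R=[((220,97),(-35,85,26)),((418,72),(35,85,26)),((293,518),(-35,-85,26)),((470,488),(35,-85,26))]
for n,S,o,x0 in [("bay",C,(250,5,4),[590,150,-.22]),("rack",R,(270,165,4.5),[548,-92,-.05])]:
    p,e=fit([("wrist",T,*px(*a,*o),l) for a,l in S],x0)
    print(n,np.round(p,3),"\n",np.round(e,1).tolist())
E
```

```text
bay [ 5.94044e+02  1.28685e+02 -1.74000e-01] 
 [[0.4, 0.8], [-0.3, 0.7], [0.0, -0.6], [-0.3, -0.8], [-0.1, 0.2], [0.3, -0.3]]
rack [ 5.48965e+02 -9.81160e+01 -6.60000e-02] 
 [[-0.1, 0.4], [0.2, -0.9], [-0.1, -0.1], [0.0, 0.5]]
```

drive_tool --pt "49 100 -193 -9.2" --pt "49 160 -193 -9.2" --pt "49 220 -193 -9.2" --pt "49 220 -193 -9.2" --pt "49 220 -193 -9.2" --pt "49 220 -193 -9.2" --pt "49 220 -193 -9.2"

```text
time: 3.8
eef_pos: [545.8, -169.8, 83.1]
eef_rot: [-1.571, -0.002, -0.064]
wrist_force: [0.8, 0.8, 0.2]
opening: 92.3
```

Run:
```python
from h import *
T=tool(); np.save("T2.npy",T); im=capture("wrist"); np.save("w2.npy",im)
s=state(); print(np.round(s['eef_pos'],1),np.round(s['eef_rot'],3),np.round(s['wrist_force'],1))
for nm,p,L in [("rack",(548.97,-98.1,-.066),[(-35,85,26),(35,85,26),(35,-85,26),(-35,-85,26)]),("bay",(594.04,128.7,-.174),[(-37.5,-30,12),(37.5,-30,12),(-54,-60,12),(54,-60,12)])]:
    c,s=np.cos(p[2]),np.sin(p[2])
    for l in L:
        u,v=proj("wrist",[p[0]+c*l[0]-s*l[1],p[1]+s*l[0]+c*l[1],l[2]],T); cv2.drawMarker(im,(int(round(u)),int(round(v))),(0,255,0),cv2.MARKER_CROSS,7,1)
cv2.imwrite("pics/w2.png",im[:,:,::-1])
```

```text
[ 546.3 -169.9   83.8] [-1.572 -0.004 -0.064] [-0.7  0.3 -0.2]
```

View pics/w2.png

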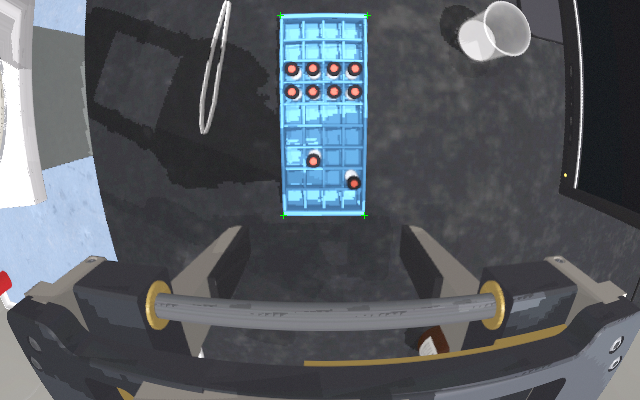

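drive_tool --pt "-1.5 45 -1 0" --pt "-1.5 69 -1 0" --pt "-1.5 69 -1 0" --pt "-1.5 69 -1 0"

```text
time: 4.35
eef_pos: [546.9, -171.2, 17.4]
eef_rot: [-1.574, -0.007, -0.063]
wrist_force: [0.5, -0.8, 0.5]
opening: 91.9
```

drive_tool --pt "0 0 0 0" --pt "0 0 0 0" --pt "0 0 0 0" --pt "0 0 0 0" --pt "0 0 0 0" --pt "0 0 0 0" --pt "0 0 0 0" --pt "0 0 0 0" --grip 1 --squeeze 20

```text
time: 5.35
eef_pos: [546.9, -171.2, 17.4]
eef_rot: [-1.574, -0.007, -0.063]
wrist_force: [-0.3, 0.3, -0.5]
opening: 13.8
```

Run:
```python
from h import *
T=tool(); im=capture("wrist"); np.save("w3.npy",im);np.save("T3.npy",T)
s=state(); print(np.round(s['eef_pos'],1),np.round(s['eef_rot'],3),np.round(s['wrist_force'],1),s['opening'])
cv2.imwrite("pics/w3.png",im[:,:,::-1])
```

```text
[ 546.9 -171.2   17.3] [-1.574 -0.007 -0.063] [-0.6 -0.1 -0. ] 10.025918778354322
```

View pics/w3.png

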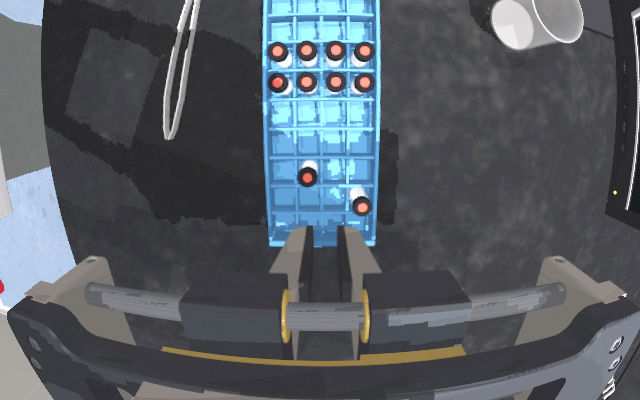

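Run:
```python
from h import *
T=np.load("T3.npy"); im=np.load("w3.npy")
print("tcp",proj("wrist",T[:3,3],T))
p=(548.97,-98.1,-.066);c,s=np.cos(p[2]),np.sin(p[2])
for z,col in [(26,(0,255,0)),(0,(255,0,0))]:
  for l in [(35,-85,z),(-35,-85,z),(35,-40,z),(-35,-40,z)]:
    u,v=proj("wrist",[p[0]+c*l[0]-s*l[1],p[1]+s*l[0]+c*l[1],l[2]],T); cv2.drawMarker(im,(int(round(u)),int(round(v))),col,cv2.MARKER_CROSS,7,1); print(u,v)
cv2.imwrite("pics/w3b.png",cv2.resize(im[160:300,220:420],None,fx=4,fy=4,interpolation=cv2.INTER_CUBIC)[:,:,::-1])
cv2.imwrite("pics/sc3.png",cv2.resize(capture("scene")[170:320,240:440],None,fx=4,fy=4,interpolation=cv2.INTER_CUBIC)[:,:,::-1])
```

```text
tcp (np.float64(325.3547787417949), np.float64(225.0702873792194))
373.8003350033622 246.18109183213107
268.67832416992724 246.0110370278067
377.5577390854399 180.13788246971748
264.87327357530205 179.98135420803183
368.4873168377476 231.3281232124558
274.31699476895574 231.18390956118535
371.26219741090176 171.7734660070478
271.55160045610705 171.6353432757883
```

View pics/w3b.png

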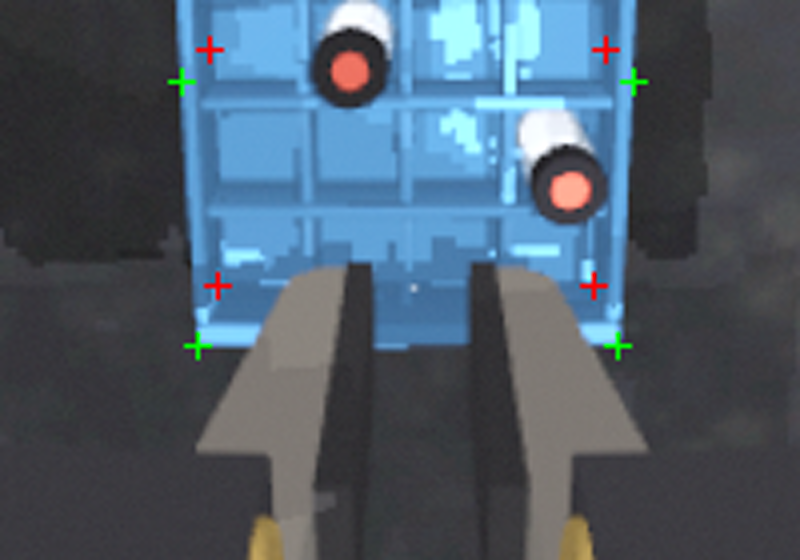

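View pics/sc3.png

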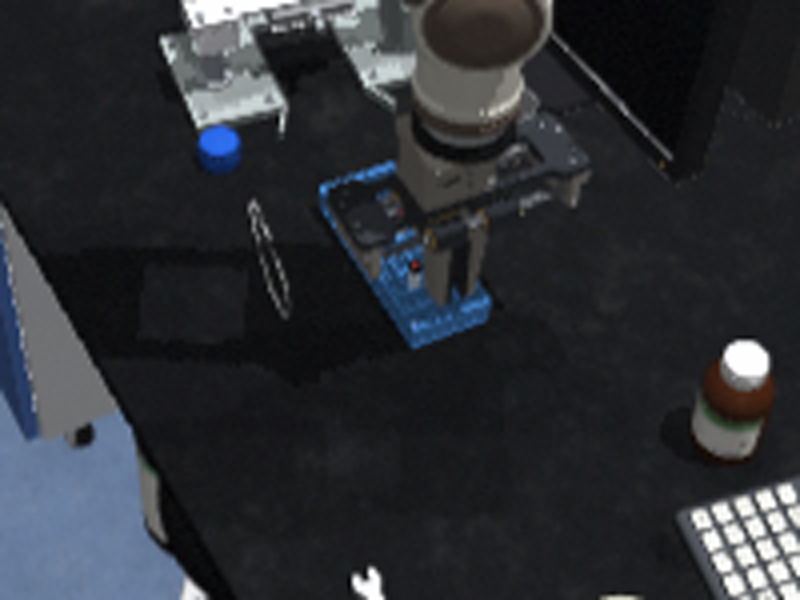

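drive_tool --pt "0 -32 0 0" --pt "0 -32 0 0" --pt "-4 -32 -32 0" --pt "-4 -32 -32 0" --pt "-4 -32 -32 0"

```text
time: 6.08
eef_pos: [540.2, -202.1, 48.6]
eef_rot: [-1.573, -0.006, -0.063]
wrist_force: [0.4, 0.9, -0.7]
opening: 0.5
```

drive_tool --pt "0 20 0 0" --pt "0 42 0 0" --pt "0 42 0 0" --pt "0 42 0 0" --grip 0.3

```text
time: 6.58
eef_pos: [541.0, -201.9, 7.1]
eef_rot: [-1.573, -0.007, -0.062]
wrist_force: [-0.0, -1.4, -0.1]
opening: 32.1
```

Run:
```python
from fit import *
T=tool(); im=capture("wrist"); np.save("w4.npy",im);np.save("T4.npy",T)
s=state(); print(np.round(s['eef_pos'],1),np.round(s['eef_rot'],3),np.round(s['wrist_force'],1),s['opening'],s['time'])
p=(548.97,-98.1,-.066);c,s=np.cos(p[2]),np.sin(p[2])
for l in [(35,-85,26),(-35,-85,26),(35,85,26),(-35,85,26)]:
    u,v=proj("wrist",[p[0]+c*l[0]-s*l[1],p[1]+s*l[0]+c*l[1],l[2]],T); cv2.drawMarker(im,(int(round(u)),int(round(v))),(0,255,0),cv2.MARKER_CROSS,7,1)
cv2.imwrite("pics/w4.png",im[:,:,::-1])
```

```text
[ 541.3 -202.2    7.6] [-1.573 -0.008 -0.063] [0.7 0.4 0.8] 32.048463075803575 6.625
```

View pics/w4.png

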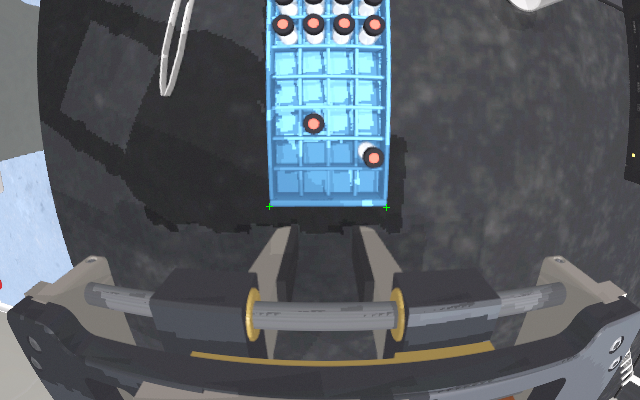

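```bash
cat > plan.py <<'E'
from h import *
from scipy.interpolate import interp1d
bay=np.array([594.04,128.7,-.174])
def Rt(a): c,s=np.cos(a),np.sin(a); return np.array([[c,-s],[s,c]])
def rows(rackposes,ly=-95,lx=0):
    s=state(); p0=np.array(s['eef_pos'][:2]); a0=s['eef_rot'][2]
    for (x,y,a) in rackposes:
        t=np.array([x,y])+Rt(a)@[lx,ly]; d=Rt(a0).T@(t-p0)
        print([round(d[0],1),0,round(d[1],1),round(-np.degrees(a-a0),1)])
E
python3 - <<'E'
from plan import *
r0=np.array([548.97,-98.1,-.066])
end=bay[:2]+Rt(bay[2])@[0,-70]
yb=np.linspace(0,1,16)
P=[]
for t in yb:
    xy=r0[:2]+(end-r0[:2])*t
    a=np.interp(t,[0,.5,1],[-.066,-.19,-.180]); P.append((*xy,a))
print(end); rows(P)
E
```

```text
[581.92136731  59.75698917]
[np.float64(0.8), 0, np.float64(9.4), np.float64(0.2)]
[np.float64(0.8), 0, np.float64(20.1), np.float64(1.1)]
[np.float64(0.7), 0, np.float64(30.8), np.float64(2.1)]
[np.float64(0.7), 0, np.float64(41.5), np.float64(3.0)]
[np.float64(0.7), 0, np.float64(52.2), np.float64(4.0)]
[np.float64(0.6), 0, np.float64(63.0), np.float64(4.9)]
[np.float64(0.6), 0, np.float64(73.8), np.float64(5.9)]
[np.float64(0.6), 0, np.float64(84.6), np.float64(6.8)]
[np.float64(1.4), 0, np.float64(95.3), np.float64(7.3)]
[np.float64(3.1), 0, np.float64(105.9), np.float64(7.2)]
[np.float64(4.7), 0, np.float64(116.5), np.float64(7.1)]
[np.float64(6.4), 0, np.float64(127.2), np.float64(7.0)]
[np.float64(8.1), 0, np.float64(137.8), np.float64(7.0)]
[np.float64(9.7), 0, np.float64(148.4), np.float64(6.9)]
[np.float64(11.4), 0, np.float64(159.0), np.float64(6.8)]
[np.float64(13.0), 0, np.float64(169.7), np.float64(6.7)]
```

drive_tool --pt "0.8 0 9 0.2" --pt "0.8 0 20 1" --pt "0.7 0 31 2" --pt "0.7 0 41 3" --pt "0.7 0 52 4" --pt "0.6 0 63 5" --pt "0.6 0 74 6" --pt "0.6 0 85 7" --pt "0.6 0 85 7"

```text
time: 7.75
eef_pos: [546.9, -116.2, 7.2]
eef_rot: [-1.572, -0.007, -0.184]
wrist_force: [0.1, -0.6, -0.5]
opening: 31.5
```

Run:
```python
from plan import *
T=tool(); im=capture("wrist"); np.save("w5.npy",im);np.save("T5.npy",T)
s=state(); print(np.round(s['eef_pos'],1),np.round(s['eef_rot'],3),np.round(s['wrist_force'],1),s['opening'],s['time'])
p=bay
for l in [(-37.5,-30,12),(37.5,-30,12),(-54,-60,12),(54,-60,12)]:
    w=p[:2]+Rt(p[2])@l[:2]
    u,v=proj("wrist",[*w,l[2]],T); cv2.drawMarker(im,(int(round(u)),int(round(v))),(0,255,0),cv2.MARKER_CROSS,7,1)
cv2.imwrite("pics/w5.png",im[:,:,::-1])
```

```text
[ 546.9 -116.7    7.1] [-1.572 -0.007 -0.184] [0.1 0.  0.2] 32.275872800062636 7.8
```

View pics/w5.png

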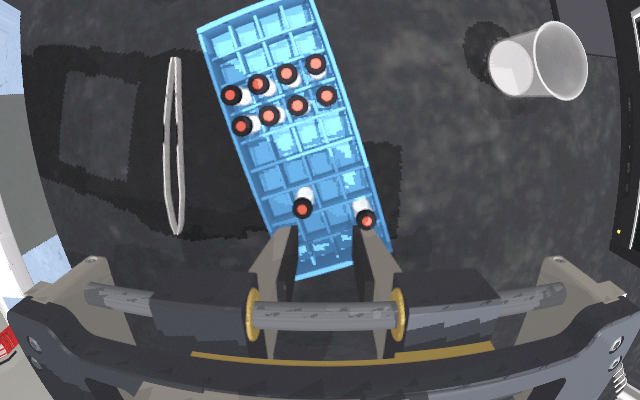

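Run:
```python
from plan import *
im=capture("scene"); cv2.imwrite("pics/sc5.png",cv2.resize(im[150:300,260:430],None,fx=4.5,fy=4,interpolation=cv2.INTER_CUBIC)[:,:,::-1])
w=np.load("w5.npy"); cv2.imwrite("pics/w5b.png",cv2.resize(w[170:300,200:420],None,fx=3.6,fy=3.6,interpolation=cv2.INTER_CUBIC)[:,:,::-1])
```

View pics/sc5.png

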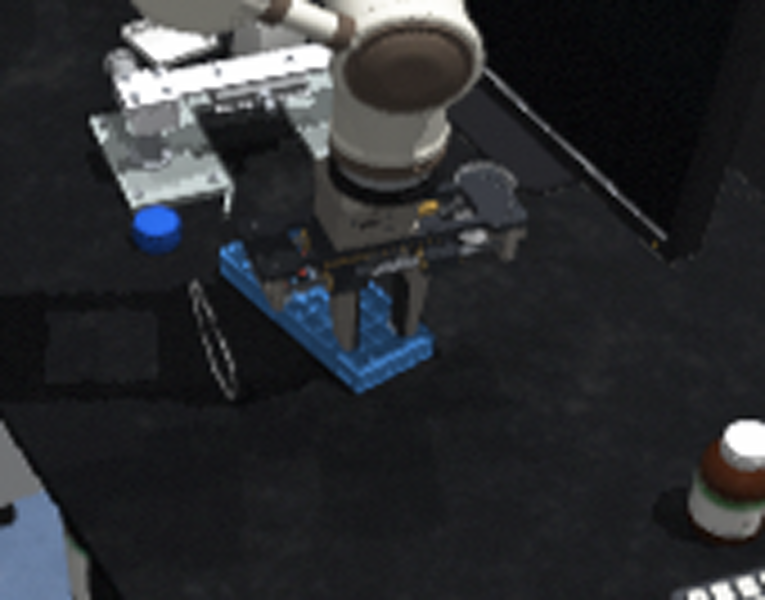

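View pics/w5b.png

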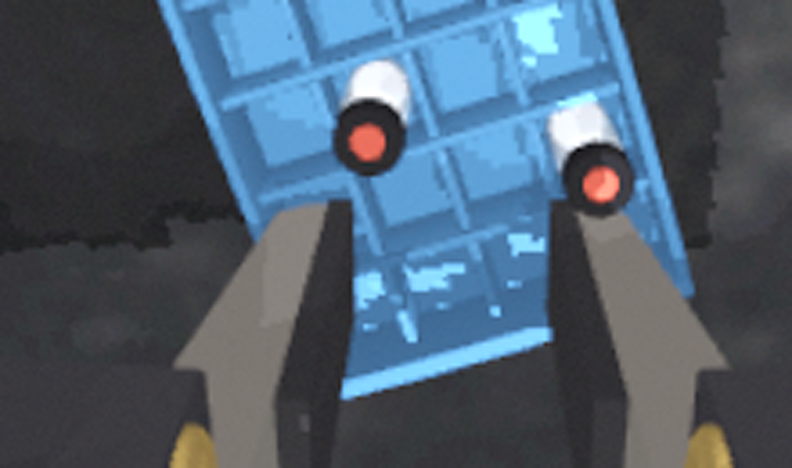

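Run:
```python
from plan import *
T=tool(); print(T[:3,3])
for z in [7,20,30,40]:
    for x in (-21,21):
        q=T[:3,3]+T[:3,0]*x; q[2]=z; print(z,x,np.round(proj("scene",q),1), np.round(proj("top",q),1))
```

```text
[ 546.89804637 -117.0392787     7.1402235 ]
7 -21 [336.7 239.9] [354.6 220.9]
7 21 [348.7 236.8] [357.1 208.1]
20 -21 [336.9 237.2] [354.8 220.4]
20 21 [349.  234.2] [357.3 207.5]
30 -21 [337.  235.2] [355.  220.1]
30 21 [349.2 232.1] [357.6 207.1]
40 -21 [337.1 233.1] [355.2 219.7]
40 21 [349.3 230. ] [357.8 206.6]
```

drive_tool --pt "0 0 -8 0" --pt "0 -40 -10 0" --pt "0 -80 -40 0" --pt "0 -80 -60 0" --pt "0 -80 -60 0" --pt "0 -80 -60 0" --grip -1

```text
time: 8.6
eef_pos: [534.2, -174.9, 85.4]
eef_rot: [-1.571, -0.004, -0.185]
wrist_force: [-0.8, 1.1, -0.3]
opening: 89.9
```

Run:
```python
from plan import *
T=tool(); im=capture("wrist"); np.save("w6.npy",im);np.save("T6.npy",T)
s=state(); print(np.round(s['eef_pos'],1),np.round(s['eef_rot'],3),np.round(s['wrist_force'],1),s['opening'],s['time'])
for r in cut_out("wrist","rack_mid")[:2]: print(r['conf'],r['extent'])
cv2.imwrite("pics/w6.png",im[:,:,::-1])
cv2.imwrite("pics/w6b.png",cv2.resize(im[50:230,220:420],None,fx=3.3,fy=3.3,interpolation=cv2.INTER_CUBIC)[:,:,::-1])
```

```text
[ 534.3 -174.7   85.5] [-1.571 -0.004 -0.184] [-0.2 -0.1  0.1] 91.61175277259775 8.65
0.94 [241.5, 0.0, 376.9, 167.8]
```

View pics/w6.png

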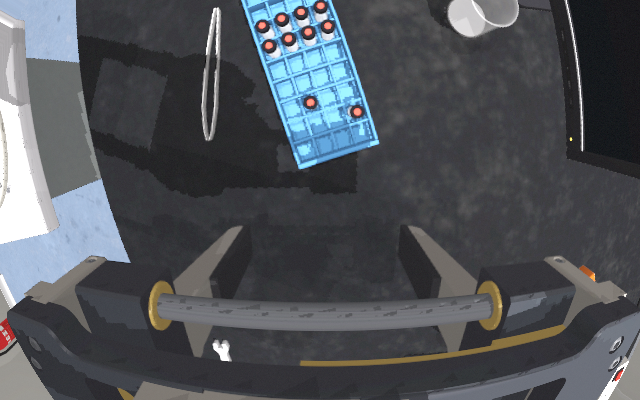

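View pics/w6b.png

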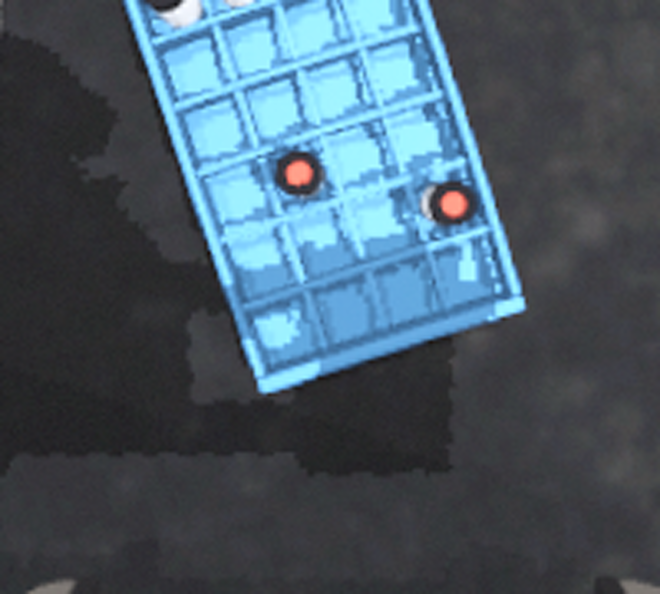

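Run:
```python
from plan import *
T=np.load("T6.npy"); f=lambda x,y:at("wrist",(x+.5)/3.3-.5+220,(y+.5)/3.3-.5+50,26,T)[:2]
A,B=f(262,391),f(524,306); L,Rr=f(129,0),f(428,0)
print(A,B,np.linalg.norm(B-A)); y1=np.arctan2(*(B-A)[::-1]); 
dl=L-A; dr=Rr-B; y2=np.arctan2(-dl[0],dl[1]); y3=np.arctan2(-dr[0],dr[1]); print(y1,y2,y3)
a=np.mean([y1,y2,y3]); c=(A+B)/2+Rt(a)@[0,85]; print("rack",c,a, "in bay",Rt(bay[2]).T@(c-bay[:2]),a-bay[2])
# tip estimate
im=np.load("w6.npy"); cv2.imwrite("pics/w6c.png",cv2.resize(im[200:300,160:480],None,fx=2.5,fy=2.5)[:,:,::-1])
```

```text
[ 517.99977912 -143.7256512 ] [ 586.81468111 -134.28871932] 69.45895491903171
0.1362849217342736 0.12894803744983138 0.12615344826152528
rack [541.34937909 -54.72952552] 0.13046213581521007 in bay [ -20.13907148 -189.7817435 ] 0.3044621358152101
```

View pics/w6c.png

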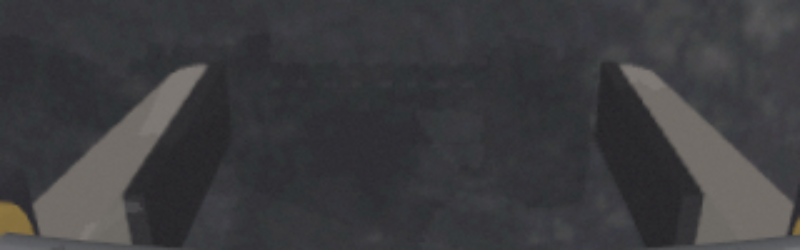

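Run:
```python
from plan import *
im=np.load("w6.npy")[210:300,180:290].astype(float); im=np.clip((im/255)**.5*400-60,0,255).astype(np.uint8)
cv2.imwrite("pics/w6d.png",cv2.resize(im,None,fx=6.5,fy=6.5,interpolation=cv2.INTER_CUBIC)[:,:,::-1])
```

```text
(no output)
```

View pics/w6d.png

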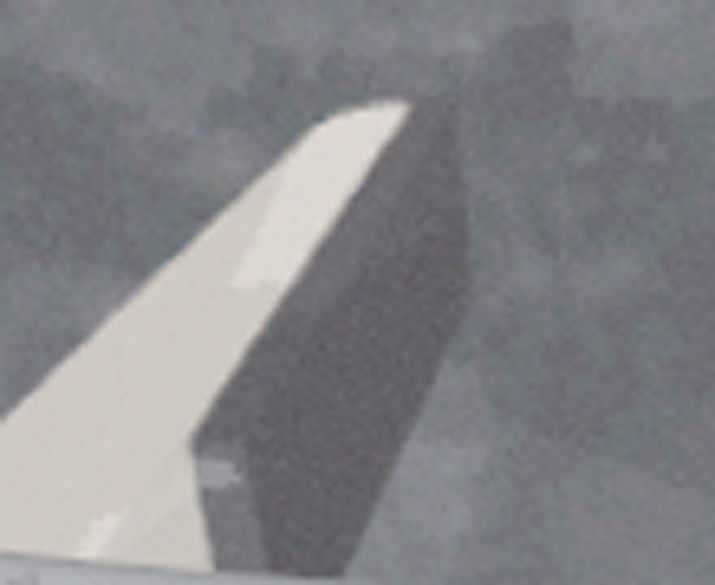

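drive_tool --pt "7 20 50 -9" --pt "7 40 50 -18" --pt "7 40 50 -18" --pt "7 40 50 -18" --pt "7 40 50 -18"

```text
time: 9.32
eef_pos: [551.4, -127.4, 46.8]
eef_rot: [-1.573, -0.006, 0.129]
wrist_force: [-0.2, -0.1, -0.5]
opening: 92.2
```

Run:
```python
from plan import *
T=tool(); im=capture("wrist")
s=state(); print(np.round(s['eef_pos'],1),np.round(s['eef_rot'],3),np.round(s['wrist_force'],1),s['opening'],s['time'])
p=(541.3,-54.7,.130)
for l in [(35,-85,26),(-35,-85,26),(35,-20,26),(-35,-20,26)]:
    u,v=proj("wrist",[*(np.array(p[:2])+Rt(p[2])@l[:2]),26],T); cv2.drawMarker(im,(int(round(u)),int(round(v))),(0,255,0),cv2.MARKER_CROSS,7,1)
t=np.array(p[:2])+Rt(p[2])@[0,-73]; print(Rt(s['eef_rot'][2]).T@(t-s['eef_pos'][:2]))
cv2.imwrite("pics/w7.png",im[:,:,::-1])
```

```text
[ 551.3 -127.4   46.7] [-1.573 -0.006  0.129] [ 0.1 -0.3  1. ] 91.96003872540888 9.375
[-0.52016243  0.4117719 ]
```

View pics/w7.png

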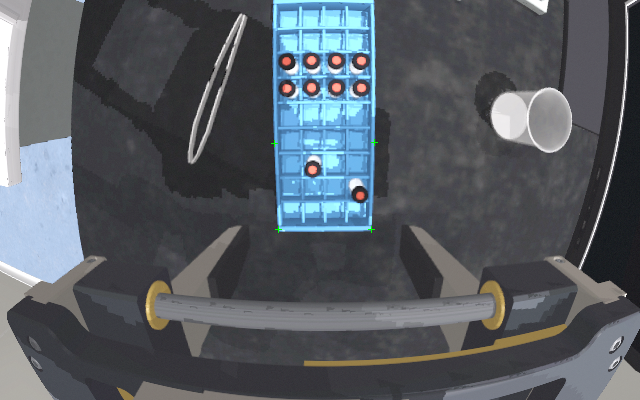

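drive_tool --pt "0 30 0 0" --pt "0 45 0 0" --pt "0 55 0 0" --pt "0 55 0 0"

```text
time: 9.88
eef_pos: [551.2, -127.4, -8.8]
eef_rot: [-1.573, -0.005, 0.129]
wrist_force: [1.2, 0.4, 0.6]
opening: 91.6
```

drive_tool --pt "0 0 0 0" --pt "0 0 0 0" --pt "0 0 0 0" --pt "0 0 0 0" --pt "0 0 0 0" --grip 1 --squeeze 20

```text
time: 10.5
eef_pos: [551.7, -127.6, -8.1]
eef_rot: [-1.573, -0.005, 0.129]
wrist_force: [-0.7, -0.3, 5.7]
opening: 69.7
```

Run:
```python
from plan import *
T=tool(); im=capture("wrist"); np.save("w8.npy",im);np.save("T8.npy",T)
s=state(); print(np.round(s['eef_pos'],1),np.round(s['eef_rot'],3),np.round(s['wrist_force'],1),s['opening'],s['time'])
cv2.imwrite("pics/w8.png",im[:,:,::-1])
```

```text
[ 551.7 -127.6   -8.1] [-1.573 -0.005  0.129] [-1.1  0.5  6.4] 69.57269071440565 10.55
```

View pics/w8.png

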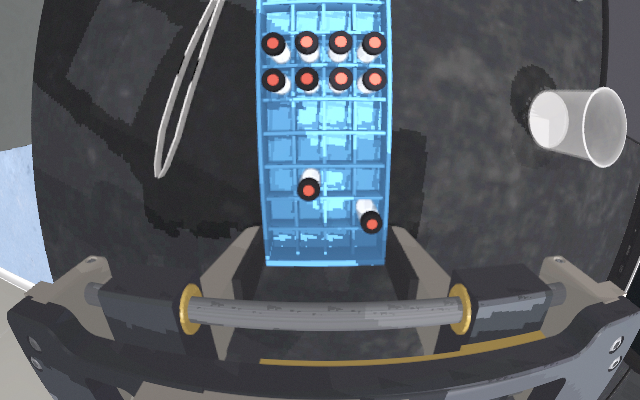

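```bash
cat >> plan.py <<'E'
def inbay(xy,a): return np.round(Rt(bay[2]).T@(np.array(xy)-bay[:2]),1),round(a-bay[2],3)
E
python3 - <<'E'
from plan import *
T=np.load("T8.npy")
for u,v in [(268,264),(384,263)]:
    q=at("wrist",u,v,26,T); print(np.round((T[:3,:3].T@(q-T[:3,3])),1))
s=state(); a=s['eef_rot'][2]; rk=np.array(s['eef_pos'][:2])+Rt(a)@[0,73]; print(inbay(rk,a),rk)
P=[]
r0=np.array([*rk,a]); e=np.array([*(bay[:2]+Rt(bay[2])@[0,-125]),bay[2]])
for t in np.linspace(0,1,9)[1:]: P.append(r0+(e-r0)*t)
rows(P,ly=-73)
E
```

```text
[-34.  -34.3 -11.6]
[ 34.5 -33.9 -11.2]
(array([ -19.1, -190.1]), np.float64(0.303)) [542.33646857 -55.23189899]
[np.float64(1.9), 0, np.float64(7.1), np.float64(2.2)]
[np.float64(3.9), 0, np.float64(14.3), np.float64(4.3)]
[np.float64(5.8), 0, np.float64(21.6), np.float64(6.5)]
[np.float64(7.8), 0, np.float64(29.1), np.float64(8.7)]
[np.float64(9.8), 0, np.float64(36.6), np.float64(10.8)]
[np.float64(11.8), 0, np.float64(44.2), np.float64(13.0)]
[np.float64(13.8), 0, np.float64(51.9), np.float64(15.2)]
[np.float64(15.9), 0, np.float64(59.8), np.float64(17.3)]
```

drive_tool --pt "1.9 0 7 2.2" --pt "3.9 0 14 4.3" --pt "5.8 0 21.6 6.5" --pt "7.8 0 29 8.7" --pt "9.8 0 36.6 10.8" --pt "11.8 0 44 13" --pt "13.8 0 52 15.2" --pt "16 0 60 17.3" --pt "16 0 60 17.3"

```text
time: 11.68
eef_pos: [560.0, -65.7, -8.1]
eef_rot: [-1.571, -0.006, -0.173]
wrist_force: [0.1, 1.6, 3.0]
opening: 69.6
```

Run:
```python
from plan import *
T=tool(); im=capture("wrist"); np.save("w9.npy",im);np.save("T9.npy",T)
s=state(); print(np.round(s['eef_pos'],1),np.round(s['eef_rot'],3),np.round(s['wrist_force'],1),s['opening'],s['time'])
a=s['eef_rot'][2]; rk=np.array(s['eef_pos'][:2])+Rt(a)@[0,73.6]; print(inbay(rk,a),rk)
for p,L in [(bay,[(-37.5,-30,12),(37.5,-30,12),(-54,-60,12),(54,-60,12)]),((*rk,a),[(-35,-85,26),(35,-85,26),(-35,85,26),(35,85,26)])]:
  for l in L:
    w=np.array(p[:2])+Rt(p[2])@l[:2]
    u,v=proj("wrist",[*w,l[2]],T); cv2.drawMarker(im,(int(round(u)),int(round(v))),(0,255,0),cv2.MARKER_CROSS,7,1)
cv2.imwrite("pics/w9.png",im[:,:,::-1])
```

```text
[560.  -65.7  -8.1] [-1.571 -0.006 -0.173] [-0.5  1.7  2.1] 69.67696823584966 11.725
(array([ 1.000e-01, -1.238e+02]), np.float64(0.001)) [572.6849478   6.7908529]
```

View pics/w9.png

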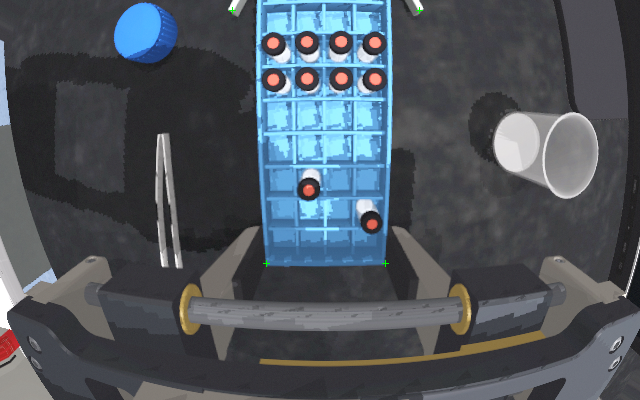

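drive_tool --pt "0 0 15 0" --pt "0 0 30 0" --pt "0 0 45 0" --pt "0 0 60 0" --pt "0 0 75 0" --pt "0 0 88 0" --pt "0 0 100 0" --pt "0 0 110 0" --pt "0 0 116 0" --pt "0 0 116 0"

```text
time: 12.98
eef_pos: [580.1, 49.7, -8.1]
eef_rot: [-1.569, -0.006, -0.173]
wrist_force: [0.6, 2.3, 3.7]
opening: 69.7
```

Run:
```python
from plan import *
T=tool(); im=capture("wrist"); np.save("w10.npy",im);np.save("T10.npy",T)
s=state(); print(np.round(s['eef_pos'],1),np.round(s['eef_rot'],3),np.round(s['wrist_force'],1),s['opening'],s['time'])
a=s['eef_rot'][2]; rk=np.array(s['eef_pos'][:2])+Rt(a)@[0,73.6]; print(inbay(rk,a),rk)
for p,L in [(bay,[(-37.5,-30,12),(37.5,-30,12),(-54,-60,12),(54,-60,12)]),((*rk,a),[(-35,-85,26),(35,-85,26),(-35,85,26),(35,85,26)])]:
  for l in L:
    w=np.array(p[:2])+Rt(p[2])@l[:2]
    u,v=proj("wrist",[*w,l[2]],T); cv2.drawMarker(im,(int(round(u)),int(round(v))),(0,255,0),cv2.MARKER_CROSS,7,1)
cv2.imwrite("pics/w10.png",im[:,:,::-1])
```

```text
[580.1  49.6  -8.1] [-1.569 -0.006 -0.174] [0.5 2.1 2.1] 70.14373111457463 13.025
(array([-0.1, -6.7]), np.float64(0.0)) [592.78047892 122.12600023]
```

View pics/w10.png

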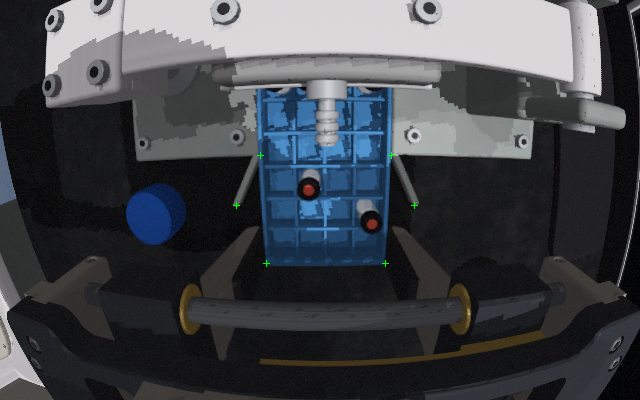

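drive_tool --pt "0 0 2 0" --pt "0 0 4 0" --pt "0 0 6 0" --pt "0 0 7 0"

```text
time: 13.52
eef_pos: [581.3, 56.4, -8.1]
eef_rot: [-1.569, -0.006, -0.174]
wrist_force: [-0.2, -3.1, 3.2]
opening: 70.1
```

drive_tool --pt "0 0 1.5 0" --pt "0 0 3 0" --pt "0 0 3 0"

```text
time: 13.9
eef_pos: [581.5, 57.6, -8.1]
eef_rot: [-1.572, -0.005, -0.173]
wrist_force: [-2.2, -9.6, 3.3]
opening: 69.7
```

Run:
```python
from plan import *
T=tool(); im=capture("wrist"); np.save("w11.npy",im);np.save("T11.npy",T)
s=state(); print(np.round(s['eef_pos'],1),np.round(s['wrist_force'],1),s['opening'],s['time'])
cv2.imwrite("pics/w11.png",cv2.resize(im[60:290,200:450],None,fx=3,fy=2.6,interpolation=cv2.INTER_CUBIC)[:,:,::-1])
a=s['eef_rot'][2]; rk=np.array(s['eef_pos'][:2])+Rt(a)@[0,73.6]; print(inbay(rk,a),rk)
```

```text
[581.5  57.6  -8.1] [-2.2 -9.2  3.4] 69.72644390864546 13.95
(array([-0.1,  1.4]), np.float64(0.001)) [594.14242651 130.11370908]
```

View pics/w11.png

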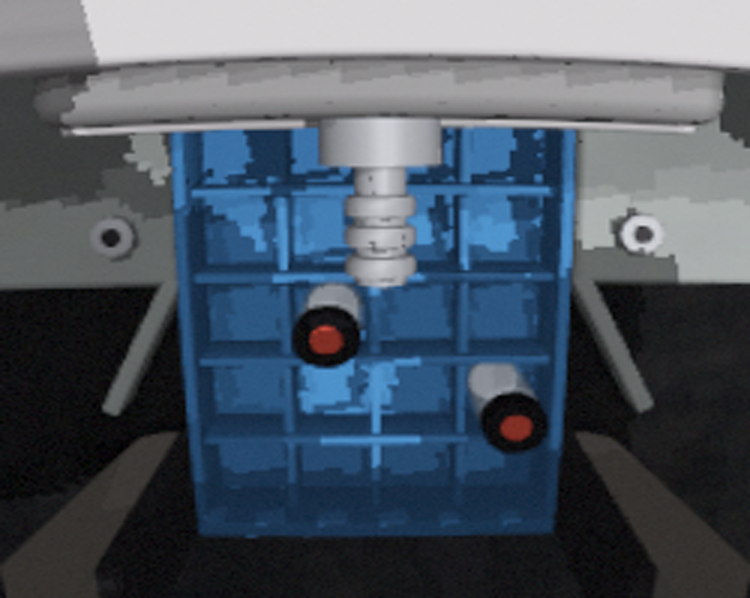

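drive_tool --pt "0 0 0 0" --pt "0 0 0 0" --pt "0 0 0 0" --pt "0 -50 0 0" --pt "0 -100 0 0" --pt "-30 -148 0 0" --pt "-90 -148 62 0" --pt "-90 -148 62 0" --pt "-90 -148 62 0" --pt "-90 -148 62 0" --grip -1

```text
time: 15.2
eef_pos: [503.2, 134.2, 139.3]
eef_rot: [-1.572, -0.006, -0.173]
wrist_force: [-0.4, 0.3, -0.2]
opening: 92.0
```

Run:
```python
from plan import *
T=tool(); im=capture("wrist"); np.save("w12.npy",im);np.save("T12.npy",T)
s=state(); print(np.round(s['eef_pos'],1),np.round(s['eef_rot'],3),np.round(s['wrist_force'],1),s['opening'],s['time'])
for l in ["knob_grip","rack_mid"]:
  for r in cut_out("wrist",l)[:3]: print(l,r['conf'],r['extent'])
for p,L in [(bay,[(-37.5,-30,12),(37.5,-30,12),(-54,-60,12),(54,-60,12),(-35,-85,26),(35,-85,26),(-90,87.5,62),(-90,87.5,73),(-101,87.5,62),(-79,87.5,62)])]:
  for l in L:
    w=np.array(p[:2])+Rt(p[2])@l[:2]
    u,v=proj("wrist",[*w,l[2]],T); cv2.drawMarker(im,(int(round(u)),int(round(v))),(0,255,0),cv2.MARKER_CROSS,7,1)
cv2.imwrite("pics/w12.png",im[:,:,::-1])
```

```text
[503.3 133.9 139.3] [-1.572 -0.006 -0.174] [ 0.1 -0.7 -0.1] 92.02822517881214 15.25
rack_mid 0.83 [371.5, 93.4, 445.6, 250.4]
```

View pics/w12.png

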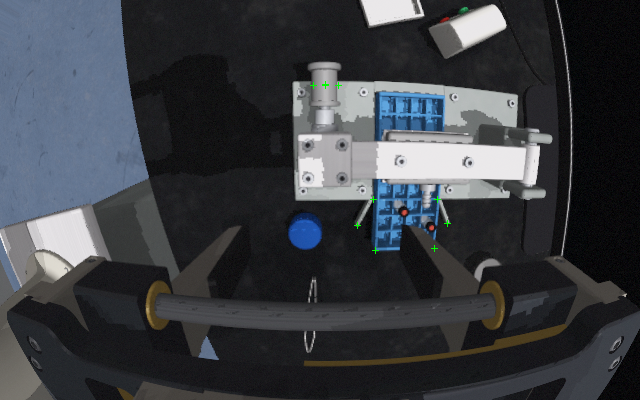

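Run:
```python
from plan import *
im=np.load("w12.npy"); cv2.imwrite("pics/w12b.png",cv2.resize(im[50:150,280:390],None,fx=6,fy=6,interpolation=cv2.INTER_CUBIC)[:,:,::-1])
T=np.load("T12.npy")
for y in (74,87.5,101): print(y,[np.round((np.array(proj("wrist",[*(bay[:2]+Rt(bay[2])@[x,y]),62],T))-[280,50]+.5)*6) for x in (-101,-90,-79)])
```

```text
74 [array([198., 304.]), array([275., 304.]), array([351., 304.])]
87.5 [array([198., 212.]), array([275., 212.]), array([351., 212.])]
101 [array([198., 121.]), array([275., 120.]), array([351., 121.])]
```

View pics/w12b.png

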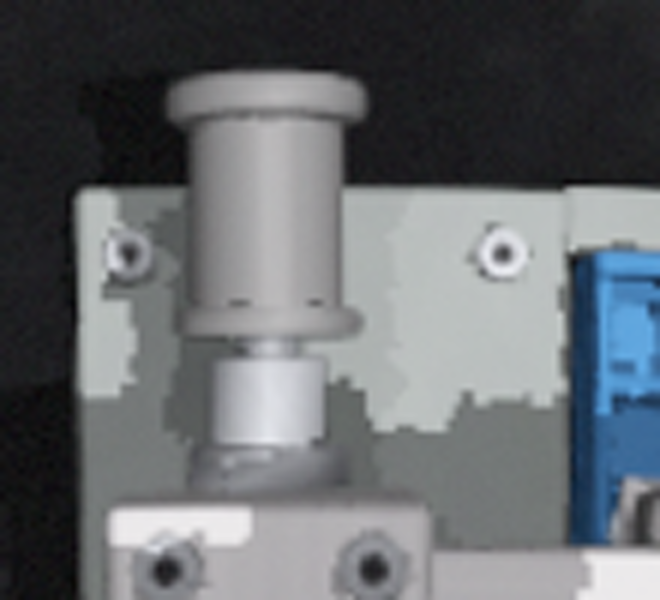

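Run:
```python
from plan import *
s=state(); a=s['eef_rot'][2]; t=bay[:2]+Rt(bay[2])@[-91,88.5]; print(t,Rt(a).T@(t-s['eef_pos'][:2]),s['eef_pos'][2], a-bay[2])
```

```text
[519.73550012 231.61788619] [-0.78224205 99.23197857] 139.2120050874948 -0.00035567255048268853
```

drive_tool --pt "-0.8 0 60 0" --pt "-0.8 0 99 0" --pt "-0.8 30 99 0" --pt "-0.8 59 99 0" --pt "-0.8 59 99 0" --pt "-0.8 59 99 0"

```text
time: 16.1
eef_pos: [521.0, 231.0, 81.2]
eef_rot: [-1.572, -0.007, -0.175]
wrist_force: [0.2, -0.7, 0.2]
opening: 92.2
```

Run:
```python
from plan import *
T=tool(); im=capture("wrist"); np.save("w13.npy",im);np.save("T13.npy",T)
s=state(); print(np.round(s['eef_pos'],1),np.round(s['eef_rot'],3),np.round(s['wrist_force'],1),s['opening'],s['time'])
a=s['eef_rot'][2];print(inbay(s['eef_pos'][:2],a))
for l in [(-90,74,62),(-90,101,62),(-101,87.5,62),(-79,87.5,62)]:
    w=bay[:2]+Rt(bay[2])@l[:2]
    u,v=proj("wrist",[*w,l[2]],T); cv2.drawMarker(im,(int(round(u)),int(round(v))),(0,255,0),cv2.MARKER_CROSS,7,1)
cv2.imwrite("pics/w13.png",im[:,:,::-1])
```

```text
[521.4 231.2  81.7] [-1.571 -0.008 -0.175] [-0.8  0.2 -0. ] 92.02803351371752 16.15
(array([-89.3,  88.4]), np.float64(-0.001))
```

View pics/w13.png

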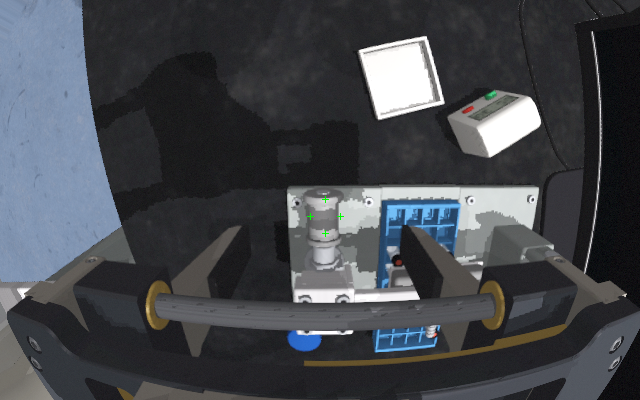

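drive_tool --pt "-2.2 30 0 0" --pt "-2.2 48 0 0" --pt "-2.2 54 0 0" --pt "-2.2 54 0 0"

```text
time: 16.65
eef_pos: [519.8, 231.4, 27.8]
eef_rot: [-1.571, -0.008, -0.175]
wrist_force: [0.5, -0.5, -0.1]
opening: 92.0
```

drive_tool --pt "0 0 0 0" --pt "0 0 0 0" --pt "0 0 0 0" --pt "0 0 0 0" --pt "0 0 0 0" --pt "0 0 0 0" --pt "0 0 0 0" --pt "0 0 0 0" --grip 1 --squeeze 25

```text
time: 17.65
eef_pos: [520.1, 231.4, 27.8]
eef_rot: [-1.571, -0.009, -0.175]
wrist_force: [1.6, -0.4, -0.8]
opening: 21.0
```

Run:
```python
from plan import *
T=tool(); im=capture("wrist"); np.save("w14.npy",im);np.save("T14.npy",T)
s=state(); print(np.round(s['eef_pos'],1),np.round(s['eef_rot'],3),np.round(s['wrist_force'],1),s['opening'],s['time'])
a=s['eef_rot'][2];print(inbay(s['eef_pos'][:2],a))
cv2.imwrite("pics/w14.png",im[:,:,::-1])
```

```text
[520.2 231.4  27.9] [-1.571 -0.009 -0.175] [ 1.3 -0.1 -0.9] 21.243427554690847 17.7
(array([-90.5,  88.3]), np.float64(-0.001))
```

View pics/w14.png

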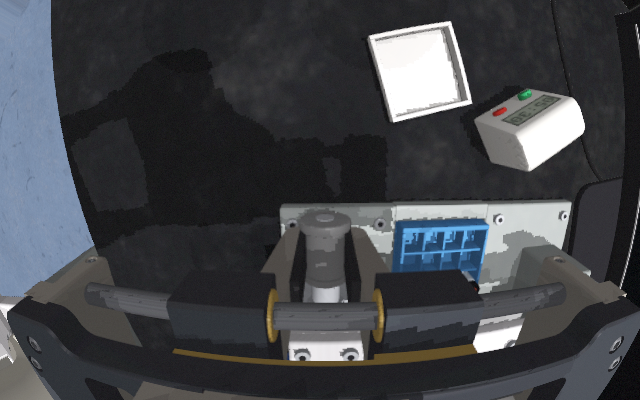

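drive_tool --pt "0 0 3 0" --pt "0 0 6 0" --pt "0 0 9 0" --pt "0 0 11 0" --pt "0 0 11 0" --pt "0 0 11 0"

```text
time: 18.45
eef_pos: [521.8, 241.1, 27.7]
eef_rot: [-1.574, -0.008, -0.175]
wrist_force: [-0.6, -6.3, 0.8]
opening: 21.5
```

Run:
```python
from plan import *
T=tool(); im=capture("wrist"); np.save("w15.npy",im);np.save("T15.npy",T)
s=state(); print(np.round(s['eef_pos'],1),np.round(s['eef_rot'],3),np.round(s['wrist_force'],1),s['opening'],s['time'])
a=s['eef_rot'][2];print(inbay(s['eef_pos'][:2],a), Rt(a).T@s['wrist_force'][:2])
a=np.load("w14.npy")[190:370,250:400]; b=im[190:370,250:400]
cv2.imwrite("pics/w15.png",cv2.resize(np.hstack([a,b]),None,fx=2.6,fy=2.6,interpolation=cv2.INTER_CUBIC)[:,:,::-1])
```

```text
[521.8 241.1  27.8] [-1.574 -0.008 -0.175] [-0.3 -7.4  1.3] 21.311015278733645 18.5
(array([-90.6,  98.2]), np.float64(-0.001)) [ 0.99466463 -7.29616418]
```

View pics/w15.png

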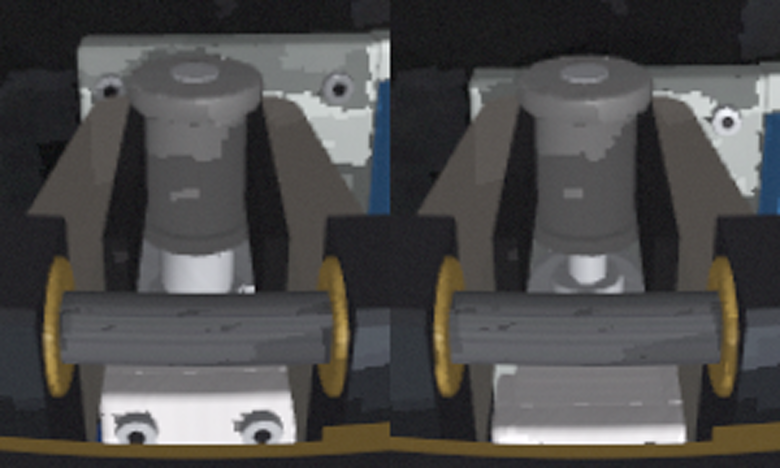

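drive_tool --pt "-0.6 -5 0 0" --pt "-1.2 -9.5 0 0" --pt "-1.6 -14 0 0" --pt "-1.8 -19 0 0" --pt "-2 -24 0 0" --pt "-2 -29 0 0" --pt "-1.9 -34 0 0" --pt "-1.8 -38 0 0" --pt "-1.8 -38 0 0"

```text
time: 19.62
eef_pos: [519.5, 240.1, 64.9]
eef_rot: [-1.577, -0.007, -0.174]
wrist_force: [2.2, -6.5, -4.8]
opening: 21.6
```

Run:
```python
from plan import *
T=tool(); im=capture("wrist"); np.save("w16.npy",im)
s=state(); print(np.round(s['eef_pos'],1),np.round(s['eef_rot'],3),np.round(s['wrist_force'],1),s['opening'],s['time'])
a=s['eef_rot'][2];print(inbay(s['eef_pos'][:2],a), Rt(a).T@s['wrist_force'][:2])
cv2.imwrite("pics/w16.png",im[:,:,::-1])
sc=capture("scene");cv2.imwrite("pics/sc16.png",cv2.resize(sc[100:240,250:400],None,fx=4,fy=4,interpolation=cv2.INTER_CUBIC)[:,:,::-1])
```

```text
[519.5 240.1  64.8] [-1.577 -0.008 -0.174] [ 3.1 -6.9 -3.6] 21.056570555514476 19.675
(array([-92.7,  96.8]), np.float64(-0.0)) [ 4.27162026 -6.23553854]
```

View pics/w16.png

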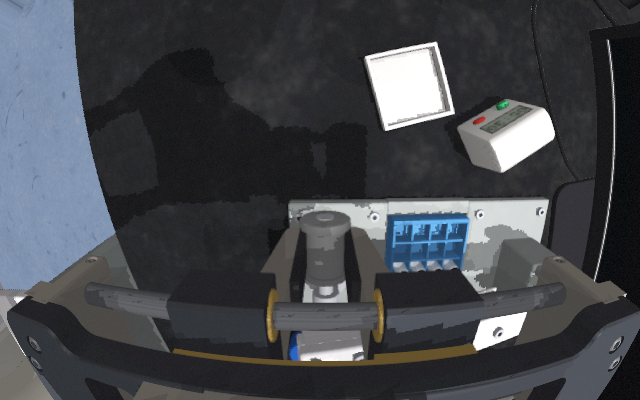

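View pics/sc16.png

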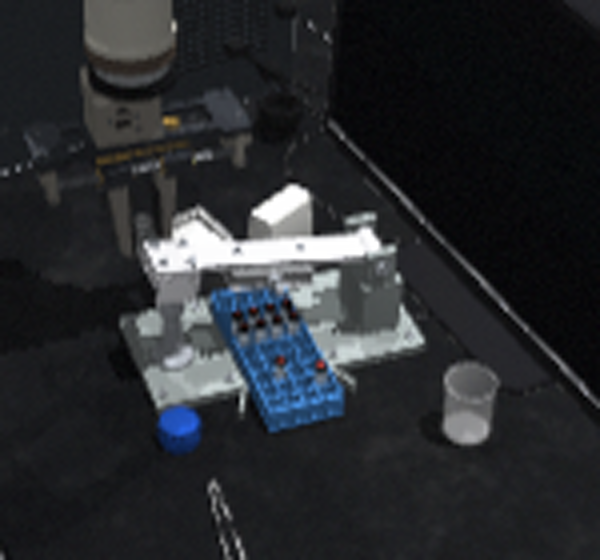

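drive_tool --pt "0.3 -5 0 0" --pt "0.8 -9.6 0.5 0" --pt "1.3 -14.3 0.5 0" --pt "2 -19 1 0" --pt "2.8 -24 1 0" --pt "3.7 -28.5 1 0" --pt "4.8 -33.2 1 0" --pt "5.9 -38 1 0" --pt "7.1 -42.5 1 0" --pt "8.5 -47 1 0" --pt "10 -51.7 1 0" --pt "11.6 -56.2 1 0" --pt "13.3 -60.7 1 0" --pt "15.2 -65 1 0" --pt "15.2 -65 1 0" --pt "15.2 -65 1 0"

```text
time: 21.72
eef_pos: [531.1, 237.7, 127.6]
eef_rot: [-1.581, -0.0, -0.174]
wrist_force: [-4.1, -5.8, -3.1]
opening: 21.4
```

Run:
```python
from plan import *
T=tool(); im=capture("wrist"); np.save("w17.npy",im); np.save("T17.npy",T)
s=state(); print(np.round(s['eef_pos'],1),np.round(s['eef_rot'],3),np.round(s['wrist_force'],1),s['opening'],s['time'])
a=s['eef_rot'][2];print(inbay(s['eef_pos'][:2],a), Rt(a).T@s['wrist_force'][:2])
cv2.imwrite("pics/w17.png",im[:,:,::-1])
sc=capture("scene");np.save("sc17.npy",sc);cv2.imwrite("pics/sc17.png",cv2.resize(sc[100:240,250:400],None,fx=4,fy=4,interpolation=cv2.INTER_CUBIC)[:,:,::-1])
```

```text
[531.  237.7 127.6] [-1.581 -0.    -0.174] [-4.8 -6.1 -2.4] 21.505856452984403 21.775
(array([-80.9,  96.4]), np.float64(-0.0)) [-3.6715554  -6.83929965]
```

View pics/w17.png

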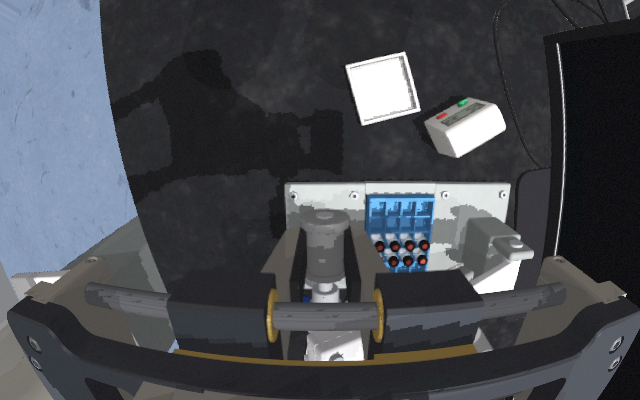

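View pics/sc17.png

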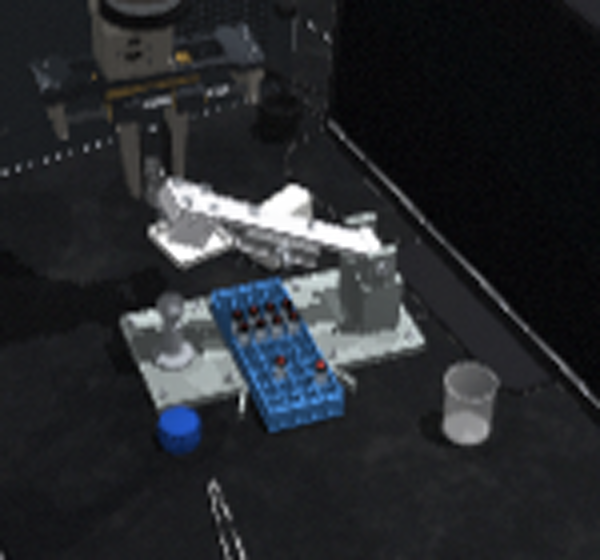

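drive_tool --pt "0 0 0 0" --pt "0 0 0 0" --pt "0 0 0 0" --pt "0 0 0 0" --pt "0 0 0 0" --pt "0 0 0 0" --pt "0 0 0 0" --pt "0 0 0 0"

```text
time: 22.82
eef_pos: [530.0, 236.4, 126.1]
eef_rot: [-1.584, 0.002, -0.174]
wrist_force: [0.6, -6.8, -2.9]
opening: 21.5
```

Run:
```python
from plan import *
T=tool(); im=capture("wrist")
s=state(); print(np.round(s['eef_pos'],1),np.round(s['qvel'],3),np.round(s['wrist_force'],1),s['opening'],s['time'])
T2=np.load("T17.npy"); print(np.abs(im.astype(int)-np.load("w17.npy")).mean())
w=im[170:290,270:450].copy(); w=cv2.resize(w,None,fx=4.4,fy=4.4,interpolation=cv2.INTER_CUBIC)
for l in [(-35,85,26),(35,85,26),(-37.5,85.5,12),(37.5,85.5,12),(-37.5,97,12),(37.5,97,12)]:
    p=bay[:2]+Rt(bay[2])@l[:2]; u,v=(np.array(proj("wrist",[*p,l[2]],T))-[270,170]+.5)*4.4
    cv2.drawMarker(w,(int(u),int(v)),(0,255,0) if l[2]==26 else (255,0,255),cv2.MARKER_CROSS,12,1)
cv2.imwrite("pics/w18.png",w[:,:,::-1])
top=capture("top"); cv2.imwrite("pics/top18.png",cv2.resize(top[130:260,190:400],None,fx=3.8,fy=3.8,interpolation=cv2.INTER_CUBIC)[:,:,::-1])
```

```text
[530.1 236.4 126.1] [ 0.001  0.001 -0.002 -0.002  0.     0.   ] [ 0.8 -5.4 -4.5] 21.210096913857242 22.875
4.938234375
```

View pics/w18.png

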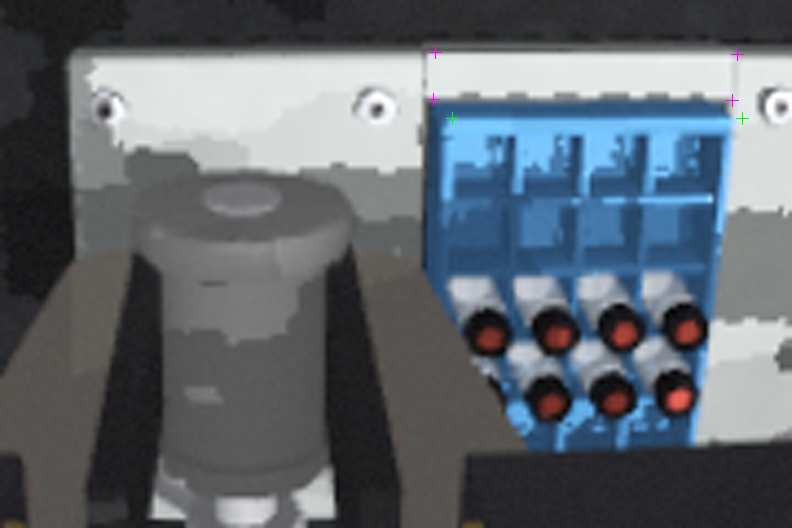

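View pics/top18.png

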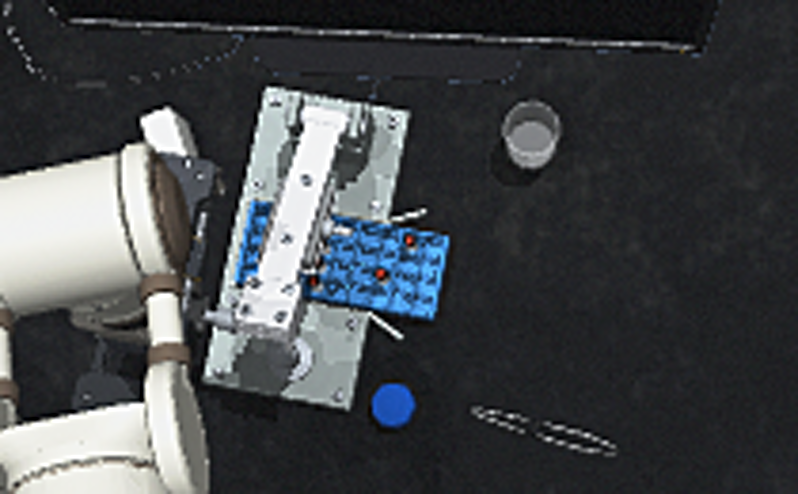

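drive_tool --pt "0 0 0 0" --pt "0 0 0 0" --pt "0.5 -1.5 0 0" --pt "1 -3 0 0" --pt "1.5 -4.5 0 0" --pt "1.5 -4.5 0 0" --pt "1.5 -4.5 0 0" --pt "1.5 -4.5 0 0" --grip 1 --squeeze 40

```text
time: 23.92
eef_pos: [530.7, 234.8, 128.9]
eef_rot: [-1.588, 0.004, -0.174]
wrist_force: [2.2, -5.1, -5.8]
opening: 21.2
```

Run:
```python
from plan import *
T=tool(); im=capture("wrist"); np.save("w19.npy",im)
s=state(); print(np.round(s['eef_pos'],1),np.round(s['qvel'],3),np.round(s['wrist_force'],1),s['opening'],s['time'])
sc=capture("scene");np.save("sc19.npy",sc)
```

```text
[530.7 234.8 128.9] [ 0.     0.     0.    -0.     0.     0.002] [ 1.6 -7.1 -4.9] 20.816579346855363 23.975
```

drive_tool --pt "0 0 0 0" --pt "0 0 0 0" --pt "0 0 0 0" --pt "0 0 0 0" --pt "0 0 0 0" --pt "0 0 0 0" --pt "0 0 0 0" --pt "0 0 0 0" --pt "0 0 0 0" --pt "0 0 0 0" --pt "0 0 0 0" --pt "0 0 0 0" --pt "0 0 0 0" --pt "0 0 0 0" --pt "0 0 0 0" --pt "0 0 0 0"

```text
time: 26.02
eef_pos: [530.0, 233.7, 127.5]
eef_rot: [-1.59, 0.006, -0.174]
wrist_force: [1.0, -5.7, -4.7]
opening: 20.9
```

Run:
```python
from plan import *
T=tool(); im=capture("wrist"); np.save("w20.npy",im)
s=state(); print(np.round(s['eef_pos'],1),np.round(s['qvel'],3),np.round(s['wrist_force'],1),s['opening'],s['time'])
f=lambda n:np.load(n)[190:300,270:390]
cv2.imwrite("pics/w20.png",cv2.resize(np.hstack([f("w15.npy"),f("w19.npy"),im[190:300,270:390]]),None,fx=2.2,fy=2.2,interpolation=cv2.INTER_CUBIC)[:,:,::-1])
sc=capture("scene");np.save("sc20.npy",sc);cv2.imwrite("pics/sc20.png",cv2.resize(np.hstack([np.load("sc19.npy")[110:230,270:370],sc[110:230,270:370]]),None,fx=4,fy=4,interpolation=cv2.INTER_CUBIC)[:,:,::-1])
# project predicted hinge-side/box top points for angles
hx,hy,hz=100,27,90
for th in (.40,.46,.5,.54,.6):
    out=[]
    for lx,lz in ((-90-21,96),(-90+21,96)):   # box top front/back edge at y=27-21
        dx,dz=lx-hx,lz-hz; c,sn=np.cos(th),np.sin(th)
        X=hx+dx*c+dz*sn; Z=hz-dx*sn+dz*c
        p=bay[:2]+Rt(bay[2])@[X,6]; out.append(np.round((np.array(proj("scene",[*p,Z]))-[270,110]+.5)*4))
    print(th,out)
```

```text
[530.  233.7 127.5] [-0.001 -0.001  0.002  0.001 -0.002 -0.   ] [ 0.7 -6.3 -4.3] 21.230894379553483 26.075
0.4 [array([ 92., 187.]), array([137., 193.])]
0.46 [array([ 98., 174.]), array([142., 184.])]
0.5 [array([103., 166.]), array([145., 177.])]
0.54 [array([107., 158.]), array([149., 171.])]
0.6 [array([115., 146.]), array([156., 162.])]
```

View pics/w20.png

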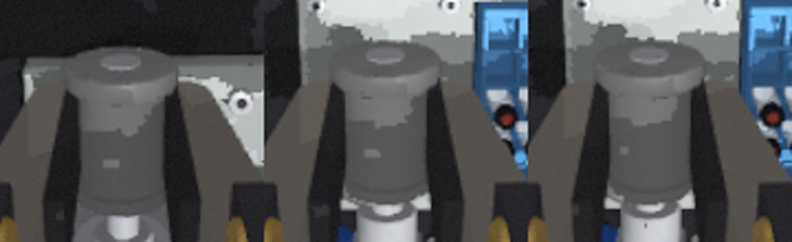

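View pics/sc20.png

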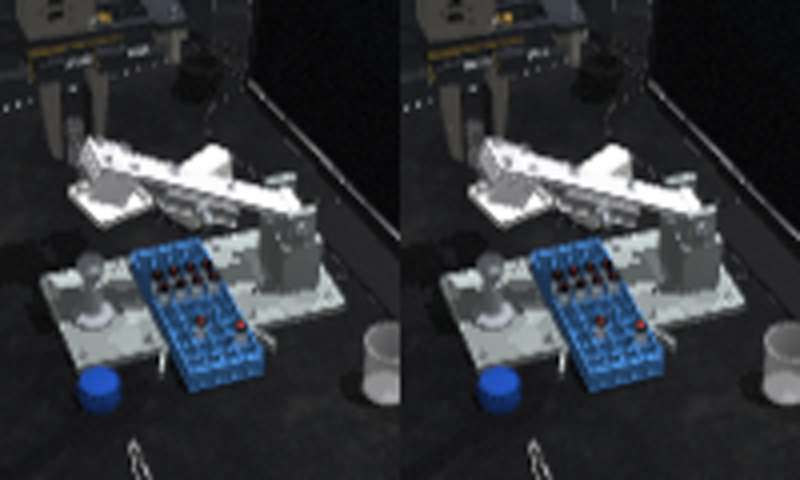

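drive_tool --pt "0.7 -2 1 0" --pt "1.5 -4 2 0" --pt "2.3 -6 2 0" --pt "3.1 -8 2 0" --pt "4 -10 2 0" --pt "4 -10 2 0" --pt "4 -10 2 0" --pt "4 -10 2 0" --pt "4 -10 2 0" --pt "4 -10 2 0" --pt "4 -10 2 0" --pt "4 -10 2 0"

```text
time: 27.62
eef_pos: [532.9, 234.0, 135.4]
eef_rot: [-1.594, 0.01, -0.174]
wrist_force: [1.1, -5.9, -5.7]
opening: 20.7
```

Run:
```python
from plan import *
T=tool(); im=capture("wrist"); np.save("w21.npy",im)
s=state(); print(np.round(s['eef_pos'],1),np.round(s['qvel'],3),np.round(s['wrist_force'],1),s['opening'],s['time'])
f=lambda n:np.load(n)[190:300,270:390]
cv2.imwrite("pics/w21.png",cv2.resize(np.hstack([f("w20.npy"),im[190:300,270:390]]),None,fx=3,fy=3,interpolation=cv2.INTER_CUBIC)[:,:,::-1])
sc=capture("scene");cv2.imwrite("pics/sc21.png",cv2.resize(sc[110:230,270:370],None,fx=5,fy=5,interpolation=cv2.INTER_CUBIC)[:,:,::-1])
```

```text
[532.9 233.9 135.4] [-0.001  0.001 -0.001  0.001  0.001 -0.001] [ 1.4 -6.1 -6.1] 21.010679246383212 27.675
```

View pics/w21.png

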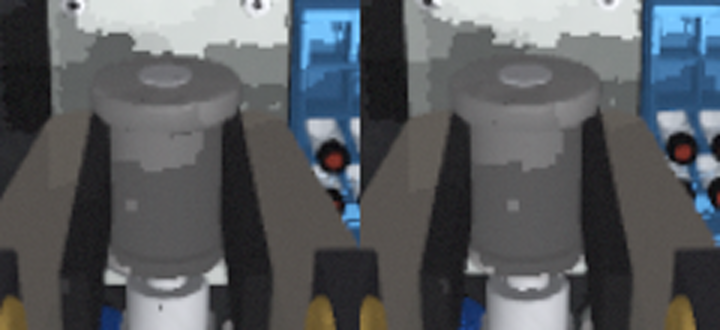

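View pics/sc21.png

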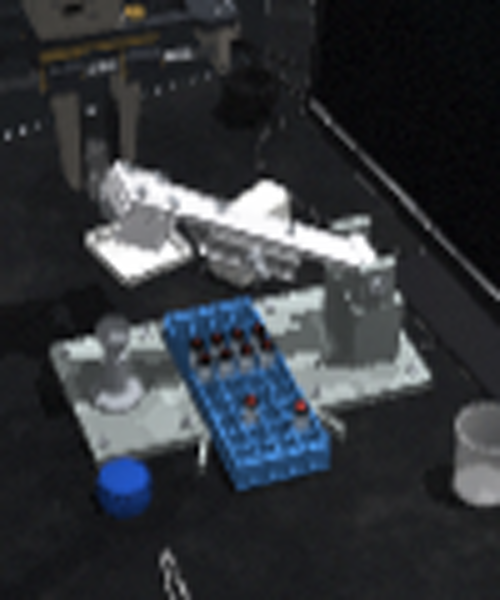

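Knob gripped with no visible slip, arm still, and the rack against the stop, so I am handing in.

Run:
```python
from h import *
print(job_done()); s=state(); print(np.round(s['eef_pos'],1),s['opening'],s['time'],np.round(s['wrist_force'],1))
```

```text
the job is handed in; nothing more can be done
None
the job is handed in; nothing more can be done
```

The rack is home against the end stop, and the needle arm is off its ball and held up by the fingers at about 0.5 rad. I handed the job in at about 28 s; no verdict was reported.

**What I did**
- **Rack:** I slid it along the worktop into the bay, gripped by its sides at the outer end. It met the end stop with about 10 N, and I then let go.
- **Latch and arm:** I gripped the knob and pulled it about 10 mm out along bay +y. The spring force read about 7 N, which fits that travel. I then lifted the arm along its arc and held it still.

**What went wrong on the way**
- My first grip on the rack closed above its walls. My first push then caught one of the vials and turned the rack by about 0.2 rad on the worktop. The fingertips sit about 21 mm short of the stated TCP; after correcting for that, the second grip held.

**Last checks**
- **Rack:** after seating, the gripped pose put it about 1.4 mm from nominal along y and 0.1 mm in x. With the arm up, the wrist picture still showed its end against the stop.
- **Arm angle:** the TCP height gives about 0.55 rad. The knob slid roughly 6 mm down between the pads during the lift, so I raised the squeeze to 40 N and lifted 8 mm more. The scene picture then gave about 0.5 rad, inside the 0.40–0.72 band.
- **Stillness:** joint speeds were about 0 and the knob no longer slipped. Each new hold command let the arm sag about 1.5 mm.
- **Latch:** it has probably sprung back part of the way, as the tool crept about 7 mm back in y while holding.
- **Bystanders:** the weigh boat, timer, screw cap, beaker and tweezers looked unmoved in the pictures. I did not check the amber bottle and spanner at the end, but worked well away from both.

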